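# Clip the coffee scoop onto the snap hook

### The arm

A 6-joint arm with a two-finger parallel gripper is mounted at the origin on a cart in front of the work surface, level with it; the furniture and walls round the work are solid. World frame = base frame: x ahead of the robot, y to its left, z up, the work surface at z = 0. Lengths are in mm, angles in degrees, forces in N, time in s.
With the tool pointing down it reaches from about 300 to 850 mm from the base axis. Payload 4.2 kg.
Tool frame: the origin (TCP) lies at the very end of the fingers, on their centre line; the grasp point (between the pads) lies 19 mm behind it (env.grip_point_offset is the distance from the TCP to the grasp point, in mm); z points along the fingers, y is the line along which they close (so a half turn about z gives the same grasp; the last joint's range is limited). The gripper opens to 91 mm and grips with 3 to 60 N. Pads are 32 mm wide; open, the fingers measure 118 mm over their backs; the gripper's body (76 mm by 178 mm) begins 60 mm behind the grasp point.
Start: joints at [68.583, 18.312, 89.639, -0, 72.044, -1.146], TCP at [199.222, 539.405, 177.076] pointing down, gripper open.
Joint ranges: [-177.97, 177.97], [-48.28, 115.42], [12.27, 149.76], [-77.06, 257.06], [2.81, 150.46], [-146.56, 146.56]. Speed limits (degrees/s): [147.25, 147.25, 180, 180, 180, 180].

### API

Orientations are given as [roll, pitch, yaw] about the fixed x, y, z axes, in that order (R = Rz(yaw) Ry(pitch) Rx(roll)).
In Python, from workcell import env gives the robot as it stands. The module is installed in compiled form; this text tells all that it offers.
- The arm moves only by the tool arm_command, never from a script. Its argument "rows" is a list of rows, each an object with "delta_pos": the shift along the tool's x, y, z in mm, a list of three; "roll": the turn about the tool's z in units of 5 degrees (1.0 is 5 degrees); "jaw": the opening in per cent of the stroke, from 0 (shut) to 100 (fully open). A call has 1 to 20 rows; each row is the pose to reach, as a shift and turn from the pose commanded when the call began, along the tool's axes at that moment; what a row does not reach only later rows make up. A row lasts 1/12 s, in which the tool goes at most 41.7 mm and 7.16 degrees, less where a joint would pass 70% of its speed; a pose out of reach is approached as far as the arm can. A call with a gripper value outside its range is refused whole. The fingers move at their own pace and stop on an object; "squeeze" is the grip in N (left out, the last holds). Time passes only in rows, so rows that repeat a pose let the fingers close. It gives the time, the measured TCP pose, the force, the opening and the grip force at its end, in the units of the state.
- env.state(): the state, without advancing time (a new reading comes with each control period).
- env.grab_frame(name): name is "scene" or "top"; returns a dict with "img" (400x640x3 uint8, blue, green, red), "z_map" (400x640 float32, mm along the optical axis (not along the pixel's ray), 0 where there is no reading), "fov_y" (degrees; the focal length in pixels is half the picture's height over the tangent of half this angle, whatever the lens; pixels are square), "cx", "cy" (the principal point, pixels), "dist" ([k1, k2, p1, p2, k3] as OpenCV has them; the pictures are not rectified), "R" (3x3) and "t" (3): a world point X has camera coordinates R X + t. Camera axes: x right, y down, z forward; pixel columns grow to the right and rows downward; lengths in mm; the calibration is good to about 2 mm. A picture is of the moment at which its call begins.
- env.job_done(): hands the job in; it is judged then, once.
The state is a dict: "time_s": time; "qpos": joint angles; "qvel": joint speeds; "effort": joint torques, N m; "ee_pos": TCP position; "ee_rot": TCP orientation; "force": force on the tool from outside, world axes, zero at the start; "torque": the same for the moment, N m; "gripper_width": finger opening in mm; "gripper_force": force on a finger pad.
Only numpy, scipy, OpenCV 4.12 (cv2) and the standard library are available. Lean on these libraries where they do the work, as an engineer would, in place of code of your own. Each camera call takes 0.05 s, during which the arm holds its last target. There are 200 camera calls.

### The job

Hang the coffee scoop on the stand's snap hook: push the sprung gate inward with the far end of the scoop's own ring until the ring is inside the hook and the gate snaps shut behind it, then let go without flinging it, so that it hangs down freely from its ring, at most swinging a little. The hook's height on its post is changed every time and known only to a few centimetres, so feel for the gate, press only gently (the gate itself gives way at some 5 N), do not touch the stand or hook with the gripper, and leave the other things on the worktop where they are.

Things in the scene. Friction and masses are not known exactly. Their poses are not given: they have to be found in the camera images.
- scoop: steel coffee scoop, 186 mm long, 90 g, lying on the worktop: round cup (56 mm wide at the rim, 46 mm at the foot, 28 mm high), straight bar handle 10 mm wide and high, flat long ring at its end. Origin: centre of the cup's underside; x along the handle to the ring, z up. The handle's centre line is 23 mm above the underside, x = 25 to 109 mm; centre of mass near x = 10 mm.
- scoop_grip (a point): middle of the scoop's handle, a good place to grip: 55 mm from the scoop's origin along x, 23 mm above the underside; axes as the scoop's. A firm grip (40 N or more) keeps the scoop level.
- scoop_rim (a point): middle of the ring's far rim (centre of its 5 mm wire), 155 mm from the scoop's origin along x, 23 mm above the underside; axes as the scoop's. Behind it the ring's opening is 45 mm long (along x) and 24 mm wide; ring and handle lie in one plane, level while the cup stands upright.
- stand: hanger stand, 400 mm high, fixed: wooden foot (124 mm wide) and steel post at x = +135 mm; an arm clamped to the post holds the snap hook out over open worktop. Origin: on the worktop straight below the hook's gate; x from the gate (front) to the post, z up. The hook is a wire loop (7 mm wire) in the plane y = 0, gate at x = 0, inner face of its back at x = 43 mm. The ring goes in along +x.
- hook_nominal (a point): lower pivot of the gate if the arm were at middle height (240 mm above the worktop); axes as the stand's. The arm is really clamped up to 28 mm higher or lower, differently each time, shown by no pose; the whole hook goes with it. The hook hangs on a stiff rubber bush 66 mm above the pivot, x = 24 mm, and gives back about 1 mm per N.
- gate_end_nominal (a point): upper free end of the gate (6 mm thick), 28 mm above the pivot, at middle arm height; really as much higher or lower as the arm. From 30 mm above the pivot up is the fixed nose, which does not yield. Pressed near its end the gate swings in and the rim slips over the end after 15 to 35 mm; pressed lower, raise the rim while pressing till it slips over. Near the pivot it hardly opens.
- hook_bottom_nominal (a point): inside bottom of the hook, 10 mm below the pivot and 23 mm behind the gate, at middle arm height; the ring's rim ends up resting here. Inside top of the loop: 54 mm above the pivot. The level arm runs 78 mm above the pivot from x = 16 mm of the stand's frame back to the post.
- gate (a joint): angle of the hook's sprung gate: 0 shut, grows as it swings inward (towards the post) about its lower pivot, to 1.25 rad. The spring takes 0.045 N m to start and 0.09 N m more per rad, and shuts it by itself.
- mug: green mug, 52 mm high; stands by, not to be moved. Origin: centre of its underside.
- espresso_cup: white espresso cup, 55 mm high; stands by, not to be moved. Origin: centre of its underside.
- pepper_mill: wooden pepper mill, 150 mm high; stands by, not to be moved. Origin: centre of its underside.
- egg_timer: white kitchen timer, 52 mm high; stands by, not to be moved. Origin: centre of its underside.
- teaspoon: teaspoon, 130 mm long; stands by, not to be moved. Origin: centre of its underside.
- lemon: lemon, 67 mm long; stands by, not to be moved. Origin: centre of its underside.
There are look-alikes about, which are no part of the job. Of the things that look like the scoop, the larger one is meant.

How it is judged (in metres and radians):
On the way, in this order (a step that is already met when the one before it is completed fails the run):
1. the scoop is picked up, its underside at least 100 mm above the worktop (height (world z) of scoop above 0.1 m), for 0.1 s.
2. the gate is pressed inward by the scoop by at least 0.25 rad (value of joint gate above 0.25 rad and contact force between scoop and stand above 0.3 N).
3. the gate has snapped shut (under 0.07 rad) with the ring's rim inside the hook (value of joint gate below 0.07 rad and x of scoop_rim in the frame of stand between 0.004 and 0.06 m and y of scoop_rim in the frame of stand between -0.012 and 0.012 m and z of scoop_rim in the frame of stand between 0.196 and 0.33 m), for 0.2 s.
At the end, for the whole second after the job is handed in: The scoop hangs free from its ring: rim inside the hook (4 to 45 mm behind the gate plane, 12 mm either side, 196 to 270 mm above the worktop), gate shut (under 0.07 rad), handle within 0.6 rad of upright, ring uppermost, at most swinging a little (under 0.7 m/s, 5 rad/s) (value of joint gate below 0.07 rad and x of scoop_rim in the frame of stand between 0.004 and 0.045 m and y of scoop_rim in the frame of stand between -0.012 and 0.012 m and z of scoop_rim in the frame of stand between 0.196 and 0.27 m and angle between scoop's own x axis and vertical below 0.6 rad and contact force between scoop and stand above 0.1 N and contact force between scoop and the fingers below 0.05 N and linear speed of scoop below 0.7 m/s and angular speed of scoop below 5 rad/s); the robot touches nothing.
It fails at once if the scoop presses the stand or its hook with more than 10 N (contact force between scoop and stand above 10 N).
It fails at once if the robot itself touches the stand or hook with more than 1 N (contact force between any of the fingers, the arm and stand above 1 N).
It fails at once if a bystander is moved by more than 30 mm (distance of any of mug, espresso_cup, pepper_mill, egg_timer, teaspoon, lemon from where it was at the start of the episode above 0.03 m).
It also fails if it takes over 72 s, if anything falls off the work surface, if the arm or the gripper's body presses on something with over 40 N, if the wrist force passes 120 N, or if a joint passes its speed limit or range.

## Working session

There is one attempt and no reset: what is moved stays moved. The work goes in short steps, Python scripts to look and compute and a tool call to move; the robot and the scene stay as the last step left them, time stands still between calls to the robot, and variables do not carry over. Pictures are saved under pics/ and viewed, at most 10 in all, crops included, and the job is handed in when it is done.

Besides the shell and the picture viewer there is one more tool, called after ">>>" in YAML: its name, and indented under it one key for each argument. arm_command: Moves the arm, as the interface text tells. Its arguments: {"type":"object","properties":{"rows":{"type":"array"},"squeeze":{"type":"number"}},"required":["rows"]}

```bash
mkdir -p pics
cat > h.py <<'E'
import numpy as np, cv2
from workcell import env
from scipy.spatial.transform import Rotation as Ro
def grab(n,f):
    d=env.grab_frame(n); cv2.imwrite(f'pics/{f}.png',d['img']); np.save(f'pics/{f}.npy',d,allow_pickle=True); return d
def load(f): return np.load(f'pics/{f}.npy',allow_pickle=True).item()
def ray(d,u,v):
    f=200/np.tan(np.radians(d['fov_y']/2)); K=np.array([[f,0,d['cx']],[0,f,d['cy']],[0,0,1]])
    p=cv2.undistortPoints(np.array([[[u,v]]],float),K,np.array(d['dist']))[0,0]
    return np.array([p[0],p[1],1.])
def at(d,u,v,z=None):
    "world point at pixel; by depth or on plane z"
    R=np.array(d['R']);t=np.array(d['t']);r=ray(d,u,v)
    if z is None: return R.T@(r*d['z_map'][int(round(v)),int(round(u))]-t)
    o=-R.T@t; w=R.T@r; return o+w*(z-o[2])/w[2]
def proj(d,X):
    f=200/np.tan(np.radians(d['fov_y']/2)); K=np.array([[f,0,d['cx']],[0,f,d['cy']],[0,0,1]])
    return cv2.projectPoints(np.array(X,float).reshape(-1,1,3),cv2.Rodrigues(np.array(d['R']))[0],np.array(d['t'],float),K,np.array(d['dist']))[0][:,0]
E
python3 - <<'E'
from h import *
np.set_printoptions(suppress=True,precision=2)
for n in('scene','top'):
    d=grab(n,n+'0'); print(n,d['fov_y'],-np.array(d['R']).T@d['t'],np.array(d['R'])[2],d['img'].shape)
print(env.state())
E
```

```text
scene 44.18568711895442 [ -51.42 1017.57 1215.22] [ 0.38 -0.62 -0.68] (400, 640, 3)
top 42.76820153701564 [-337.18 -160.65 1504.62] [ 0.54  0.15 -0.83] (400, 640, 3)
{'time_s': 0.1, 'qpos': array([68.58, 18.35, 89.7 ,  0.  , 72.05, -1.15]), 'qvel': array([ 0.05, -0.07, -0.18,  0.07, -0.03,  0.  ]), 'effort': array([ -0.  , -41.33, -23.25,   0.07,   0.04,  -0.  ]), 'ee_pos': array([199.03, 538.93, 176.31]), 'ee_rot': array([-179.91,   -0.  ,  159.73]), 'force': array([-0.03, -0.51,  0.15]), 'torque': array([-0.01,  0.03,  0.02]), 'gripper_force': 0.0, 'gripper_width': 91.283711046678}
```

View pics/scene0.png

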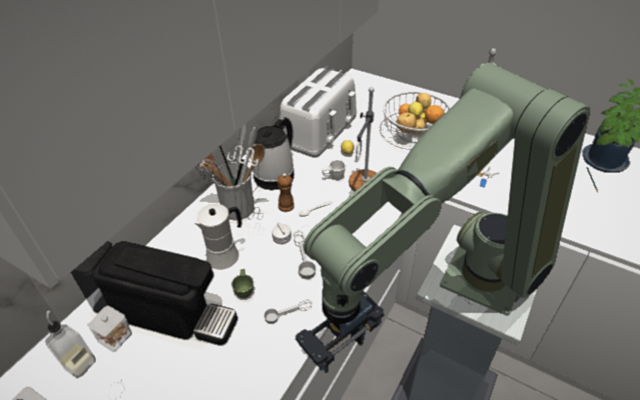

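View pics/top0.png

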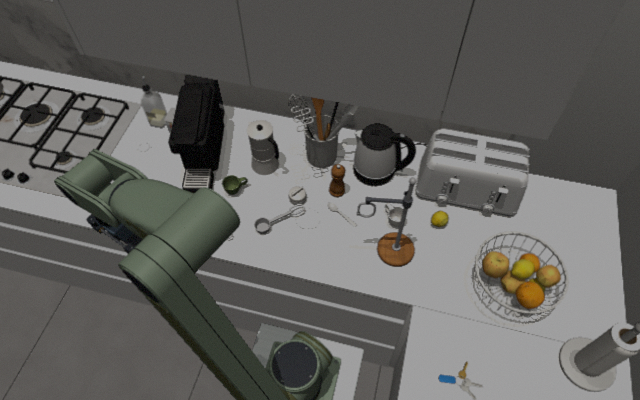

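The scene view shows two scoops, one at (270,315)-(308,304) and one at (307,270)-(298,235). The stand foot is at (363,180) with its post at (370,95). In the top view the stand foot is at (396,250), the hook near (368,209), and one scoop at (262,226)-(298,211). I'll enlarge these.

Run:
```python
from h import *
a=load('scene0')['img'];b=load('top0')['img']
c1=cv2.resize(a[210:350,230:420],None,fx=4,fy=4,interpolation=3)[:, :760]
cv2.imwrite('pics/c1.png',c1)
c2=cv2.resize(b[160:290,220:420],None,fx=4,fy=4,interpolation=3)
cv2.imwrite('pics/c2.png',c2)
```

```text
(no output)
```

View pics/c1.png

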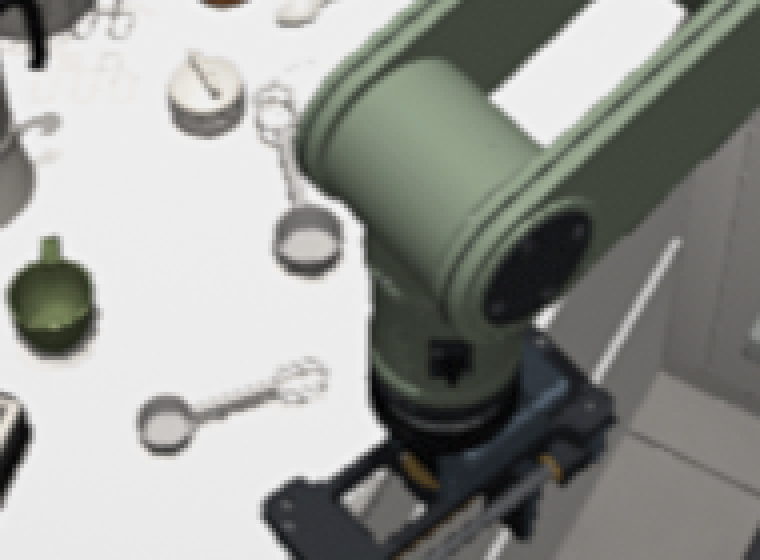

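View pics/c2.png

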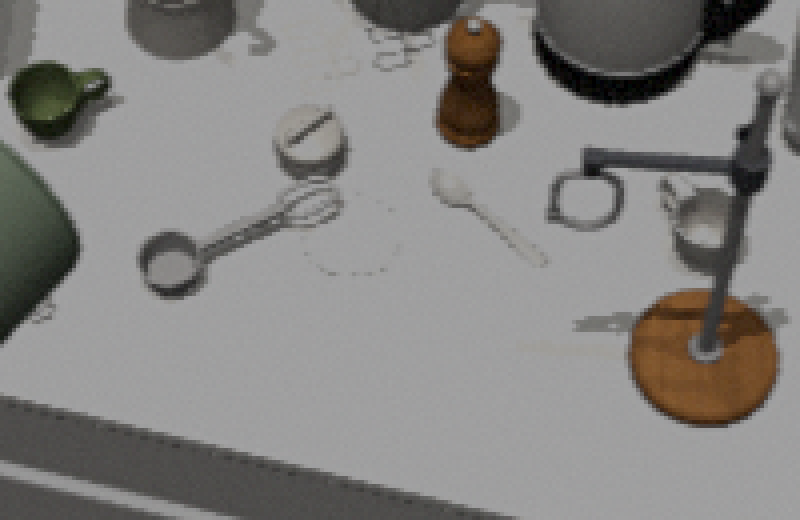

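The larger scoop is the one by the egg timer: cup at c2 (172,262), ring end at (341,200). The hook loop spans c2 (550–622, 170–228), with its gate on the left at (553,195). The arm runs from (590,160) to (750,170), and the foot centre is at (707,355).

Run:
```python
from h import *
np.set_printoptions(suppress=True,precision=1)
t=load('top0');s=load('scene0')
c=lambda u,v:(220+u/4-.375,160+v/4-.375)
k=lambda u,v:(230+u/4-.375,210+v/4-.375)
print('cup rim top',at(t,*c(172,259),28)); print('ring end',at(t,*c(342,198),23))
print('cup scene',at(s,*k(309,237),28),'ring scene',at(s,*k(270,87),23))
print('foot rim L/R/B/T',*[at(t,*c(*p)) for p in((634,355),(773,357),(707,415))])
print('post top',at(t,*c(769,85)),at(t,*c(769,85),400))
for p in((600,162),(640,162),(680,164),(720,168),(553,195),(551,215),(590,226),(620,195),(588,175)): print(p,at(t,*c(*p)))
# arm search in depth: points z 250..370 region
H=[at(t,u,v) for u in range(340,420) for v in range(185,262) if t['z_map'][v,u]>0]
H=np.array(H);H=H[(H[:,2]>60)&(H[:,2]<420)&(H[:,0]<800)]
np.save('pics/H.npy',H)
for z in range(60,420,20):
    q=H[(H[:,2]>=z)&(H[:,2]<z+20)]; print(z,len(q),q.min(0)[:2] if len(q) else '',q.max(0)[:2] if len(q) else '',np.median(q,0)[:2] if len(q) else '')
for n,u,v in(('mug',235,184),('timer',297,195),('mill',338,180),('espr',396,215),('spoon',343,212)): print(n,at(t,u,v))
```

```text
cup rim top [462.1 254.7  28. ]
ring end [559.5 133.8  23. ]
cup scene [462.4 260.6  28. ] ring scene [571.5 144.9  23. ]
foot rim L/R/B/T [ 477.9 -137.5   14.6] [ 505.2 -247.7   14.1] [ 437.7 -204.5   17.8]
post top [ 488.3 -191.1  399.5] [ 487.9 -191.1  400. ]
(600, 162) [470.6 -89.1 294.1]
(640, 162) [ 479.5 -116.3  291.4]
(680, 164) [ 482.7 -144.1  294.7]
(720, 168) [ 488.1 -172.   292.3]
(553, 195) [467.  -58.7 244. ]
(551, 215) [466.7 -58.9 216.9]
(590, 226) [475.2 -87.8 200. ]
(620, 195) [ 475.6 -106.2  249.7]
(588, 175) [471.4 -81.7 273.1]
60 18 [ 485.8 -227.4] [725.   32.9] [ 489.7 -190.9]
80 15 [ 487.4 -197.5] [ 494.9 -184.7] [ 490.1 -190.7]
100 12 [ 486.7 -196.6] [ 495.3 -184.9] [ 489.3 -191. ]
120 15 [ 482.8 -197.4] [ 492.7 -186.2] [ 488.6 -191.2]
140 15 [ 485.1 -197.2] [ 493.3 -185. ] [ 489.  -191.4]
160 15 [ 484.9 -197.4] [ 492.5 -184.3] [ 489.2 -189.8]
180 22 [ 473.8 -197.4] [494.3 -75. ] [ 488.8 -189.6]
200 55 [ 464.9 -197.1] [494.2 -53.6] [475.3 -89.8]
220 37 [ 465.4 -197.8] [494.3 -55.8] [ 487.6 -184.5]
240 35 [ 467.6 -197.7] [491.4 -55.6] [ 478.9 -107.4]
260 49 [ 466.4 -200.9] [490.6 -57.4] [473.4 -88.7]
280 214 [ 464.7 -204.5] [525.2 -75. ] [ 481.7 -139.6]
300 64 [ 472.9 -204.3] [522.2 -74.7] [ 488.9 -191.1]
320 19 [ 485.7 -197.5] [ 493.1 -184.4] [ 489.4 -190.8]
340 21 [ 484.7 -197.5] [ 494.  -184.5] [ 489.1 -190.2]
360 24 [ 483.  -197.3] [ 493.  -184.5] [ 489.1 -191.1]
380 2 [ 486.7 -194.1] [ 488.7 -191.5] [ 487.7 -192.8]
400 0   
mug [603.6 406.7  15.3]
timer [601.9 174.7  33.7]
mill [657.7  43.1  93.7]
espr [ 620.2 -171.9   14.1]
spoon [596.8   8.1  -2.8]
```

Run:
```python
from h import *
from scipy.optimize import least_squares
np.set_printoptions(suppress=True,precision=1)
t=load('top0')
P=np.array([list(at(t,u,v))+[u,v] for u in range(245,312) for v in range(195,250) if t['z_map'][v,u]>0])
q=P[(P[:,2]>9)&(P[:,2]<36)]
q=q[np.linalg.norm(q[:,:2]-[604,174],axis=1)>42]
q=q[(q[:,1]<310)&(q[:,0]<590)]
print(len(q),'table z',np.median(P[:,2]))
h=q[(np.linalg.norm(q[:,:2]-[462,257],axis=1)>36)]
m=h[:,:2].mean(0);w=np.linalg.svd(h[:,:2]-m)[2][0]; w*=np.sign(w[0]);print('handle pts',len(h),m,np.degrees(np.arctan2(w[1],w[0])),h[:,2].mean())
s=(h[:,:2]-m)@w; print('extent',m+w*s.min(),m+w*s.max())
# rim of cup fit
r=q[(q[:,2]>20)&(np.linalg.norm(q[:,:2]-[462,257],axis=1)<36)]
f=least_squares(lambda p:np.linalg.norm(r[:,:2]-p,axis=1)-27,[462,257],loss='soft_l1').x;print('cup',len(r),f)
# stand
H=np.load('pics/H.npy')
a=H[(H[:,2]>282)&(H[:,2]<300)&(H[:,1]>-170)&(H[:,1]<-75)&(H[:,0]<500)]
m=a.mean(0);w=np.linalg.svd(a[:,:2]-m[:2])[2][0];w*=-np.sign(w[1]);print('arm',len(a),m,np.degrees(np.arctan2(w[1],w[0])),np.percentile(a[:,2],[5,50,95]),'width',np.percentile((a[:,:2]-m[:2])@[-w[1],w[0]],[2,98]))
k=H[(H[:,2]>190)&(H[:,2]<280)&(H[:,1]>-115)&(H[:,0]<500)&(H[:,1]<-50)]
m=k.mean(0);w=np.linalg.svd(k[:,:2]-m[:2])[2][0];w*=-np.sign(w[1]);print('hook',len(k),m,np.degrees(np.arctan2(w[1],w[0])))
print('hook ext',k.min(0),k.max(0))
p=H[(H[:,1]<-183)&(H[:,1]>-199)&(H[:,0]<497)&((H[:,2]<270)|(H[:,2]>325))]
f=least_squares(lambda c:np.linalg.norm(p[:,:2]-c[:2],axis=1)-c[2],[494,-191,6]);print('post',f.x)
ft=np.array([at(t,u,v) for u in range(375,420) for v in range(228,270)]);ft=ft[(ft[:,2]>8)&(ft[:,2]<30)]
print('foot',ft.min(0),ft.max(0),(ft.min(0)+ft.max(0))/2)
```

```text
235 table z -0.410918878643241
handle pts 113 [521.4 191.6] -49.401666431456086 23.781533046259728
extent [482.8 236.6] [569.2 135.8]
cup 70 [462.2 257.7]
arm 151 [ 479.7 -120.7  294. ] -78.82721432299665 [288.7 294.3 298.6] width [-6.1  7.2]
hook 116 [472.9 -80.7 236.9] -80.31556110079973
hook ext [ 464.9 -108.3  194.2] [479.5 -53.6 279.7]
post [ 493.  -191.     5.7]
foot [ 430.1 -251.6    8. ] [ 553.7 -130.    29.4] [ 491.9 -190.8   18.7]
```

```bash
cat >> h.py <<'E'
def cmd(target,yaw):
    s=env.state(); p=np.array(s['ee_pos']); R=Ro.from_euler('xyz',s['ee_rot'],degrees=True)
    d=R.inv().apply(np.array(target)-p); dy=(yaw-s['ee_rot'][2]+180)%360-180
    print('delta',np.round(d,1),'roll units',round(-dy/5,2),'now',np.round(p,1),np.round(s['ee_rot'],2),'F',np.round(s['force'],2),'w',round(s['gripper_width'],1),round(s['gripper_force'],1),'t',s['time_s'])
SY=-80.3; SO=np.array([469.8,-57.9,0])
def st(x,y,z):
    c,s=np.cos(np.radians(SY)),np.sin(np.radians(SY)); return SO+[c*x-s*y,s*x+c*y,z]
E
python3 -c "
from h import *
cmd([498,216,120],130.6)"
```

```text
delta [-392.3 -199.3   56.6] roll units 5.83 now [199.  538.9 176.3] [-179.91   -0.    159.73] F [-0.03 -0.51  0.15] w 91.3 0.0 t 0.1
```

>>> arm_command:
  rows:
    - {"delta_pos": [-100, -51, 14], "roll": 1.4, "jaw": 60}
    - {"delta_pos": [-200, -102, 28], "roll": 2.9, "jaw": 60}
    - {"delta_pos": [-300, -152, 42], "roll": 4.3, "jaw": 60}
    - {"delta_pos": [-392.3, -199.3, 56.6], "roll": 5.83, "jaw": 60}
    - {"delta_pos": [-392.3, -199.3, 56.6], "roll": 5.83, "jaw": 60}
    - {"delta_pos": [-392.3, -199.3, 56.6], "roll": 5.83, "jaw": 60}
    - {"delta_pos": [-392.3, -199.3, 56.6], "roll": 5.83, "jaw": 60}
    - {"delta_pos": [-392.3, -199.3, 56.6], "roll": 5.83, "jaw": 60}
    - {"delta_pos": [-392.3, -199.3, 56.6], "roll": 5.83, "jaw": 60}
    - {"delta_pos": [-392.3, -199.3, 56.6], "roll": 5.83, "jaw": 60}
    - {"delta_pos": [-392.3, -199.3, 56.6], "roll": 5.83, "jaw": 60}
    - {"delta_pos": [-392.3, -199.3, 56.6], "roll": 5.83, "jaw": 60}
    - {"delta_pos": [-392.3, -199.3, 56.6], "roll": 5.83, "jaw": 60}
    - {"delta_pos": [-392.3, -199.3, 56.6], "roll": 5.83, "jaw": 60}

```text
time_s: 1.27
ee_pos: [497.5, 216.8, 120.2]
ee_rot: [-180.0, -0.1, 130.6]
force: [0.0, -0.2, 0.6]
gripper_width: 54.6
gripper_force: 0.0
```

Run:
```python
from h import *
cmd([498,216,4.5],130.6)
s=grab('scene','scene1')
a=s['img']
c=np.zeros((560,800,3),np.uint8)
L=cv2.resize(a[200:295,255:355],None,fx=4,fy=4,interpolation=3)
Rr=cv2.resize(a[80:200,325:405],None,fx=4.5,fy=4.5,interpolation=3)
c[:380,:400]=L; c[:540,410:770]=Rr; cv2.imwrite('pics/c3.png',c)
```

```text
delta [-1.100e+00 -1.000e-01  1.157e+02] roll units -0.01 now [497.5 216.8 120.2] [-1.7996e+02 -5.0000e-02  1.3056e+02] F [ 0.03 -0.22  0.65] w 54.6 0.0 t 1.2667
```

View pics/c3.png

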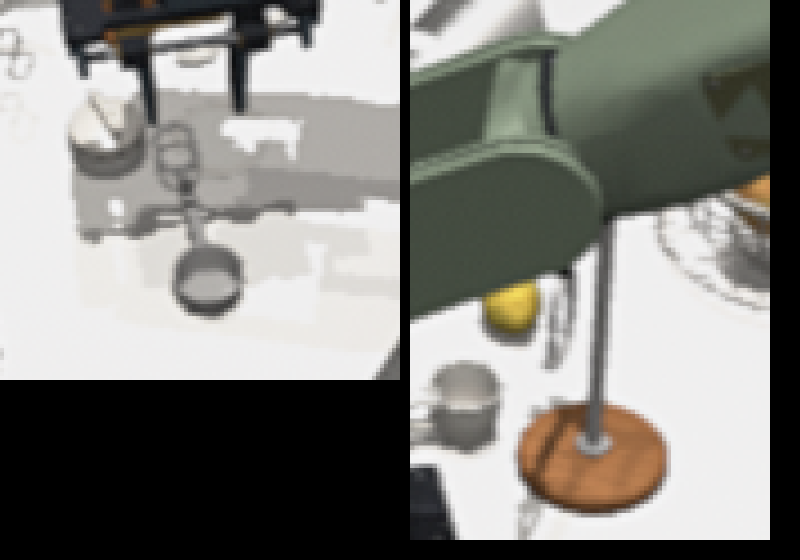

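The crop shows the fingers straddling the handle, with the scoop at left (cup at (208,275), ring at (178,145)). The robot partly hides the hook, which is near (562,320). I'll descend and grip.

>>> arm_command:
  rows:
    - {"delta_pos": [-1, 0, 40], "roll": 0, "jaw": 60}
    - {"delta_pos": [-1, 0, 80], "roll": 0, "jaw": 60}
    - {"delta_pos": [-1, 0, 105], "roll": 0, "jaw": 60}
    - {"delta_pos": [-1, 0, 115.5], "roll": 0, "jaw": 60}
    - {"delta_pos": [-1, 0, 115.5], "roll": 0, "jaw": 60}
    - {"delta_pos": [-1, 0, 115.5], "roll": 0, "jaw": 0}
    - {"delta_pos": [-1, 0, 115.5], "roll": 0, "jaw": 0}
    - {"delta_pos": [-1, 0, 115.5], "roll": 0, "jaw": 0}
    - {"delta_pos": [-1, 0, 115.5], "roll": 0, "jaw": 0}
    - {"delta_pos": [-1, 0, 115.5], "roll": 0, "jaw": 0}
    - {"delta_pos": [-1, 0, 115.5], "roll": 0, "jaw": 0}
    - {"delta_pos": [-1, 0, 115.5], "roll": 0, "jaw": 0}
  squeeze: 50

```text
time_s: 2.32
ee_pos: [499.0, 215.8, 5.3]
ee_rot: [180.0, 0.0, 130.6]
force: [0.9, -0.5, 0.1]
gripper_width: 10.9
gripper_force: 0.0
```

>>> arm_command:
  rows:
    - {"delta_pos": [0, 0, 0], "roll": 0, "jaw": 0}
    - {"delta_pos": [0, 0, 0], "roll": 0, "jaw": 0}
    - {"delta_pos": [0, 0, 0], "roll": 0, "jaw": 0}
    - {"delta_pos": [0, 0, -20], "roll": 0, "jaw": 0}
    - {"delta_pos": [0, 0, -50], "roll": 0, "jaw": 0}
    - {"delta_pos": [0, 0, -90], "roll": 0, "jaw": 0}
    - {"delta_pos": [0, 0, -130], "roll": 0, "jaw": 0}
    - {"delta_pos": [0, 0, -170], "roll": 0, "jaw": 0}
    - {"delta_pos": [0, 0, -205], "roll": 0, "jaw": 0}
    - {"delta_pos": [0, 0, -210], "roll": 0, "jaw": 0}
    - {"delta_pos": [0, 0, -210], "roll": 0, "jaw": 0}
    - {"delta_pos": [0, 0, -210], "roll": 0, "jaw": 0}

```text
time_s: 3.32
ee_pos: [498.3, 215.5, 214.3]
ee_rot: [-180.0, -0.0, 130.6]
force: [0.0, 0.6, -1.2]
gripper_width: 0.7
gripper_force: 0.0
```

Run:
```python
from h import *
np.set_printoptions(suppress=True,precision=1)
p=st(-160,0,215); cmd(p,99.7)
t=grab('top','top2'); s=grab('scene','scene2')
s_=env.state(); tcp=np.array(s_['ee_pos']); y=np.radians(s_['ee_rot'][2]+180); w=np.array([np.cos(y),np.sin(y),0])
print('pred rim',tcp+[0,0,19]+100*w,'cup rim ctr',tcp+[0,0,24]-55*w)
a=cv2.resize(t['img'][110:260,220:420],None,fx=4,fy=4,interpolation=3)
for X in (tcp+[0,0,19]+100*w,tcp+[0,0,24]-55*w): 
    q=proj(t,X)[0]; print(q, (q-[220,110])*4); 
cv2.imwrite('pics/c4.png',a)
```

```text
delta [ -51.8 -117.4   -0.6] roll units 6.18 now [498.3 215.5 214.3] [-179.9   -0.   130.6] F [ 0.   0.6 -1.1] w 0.7 0.0 t 3.3167
pred rim [562.7 139.3 231.8] cup rim ctr [461.9 257.  236.8]
[301.8 171.8] [327.1 247.1]
[255.2 188.9] [140.6 315.6]
```

View pics/c4.png

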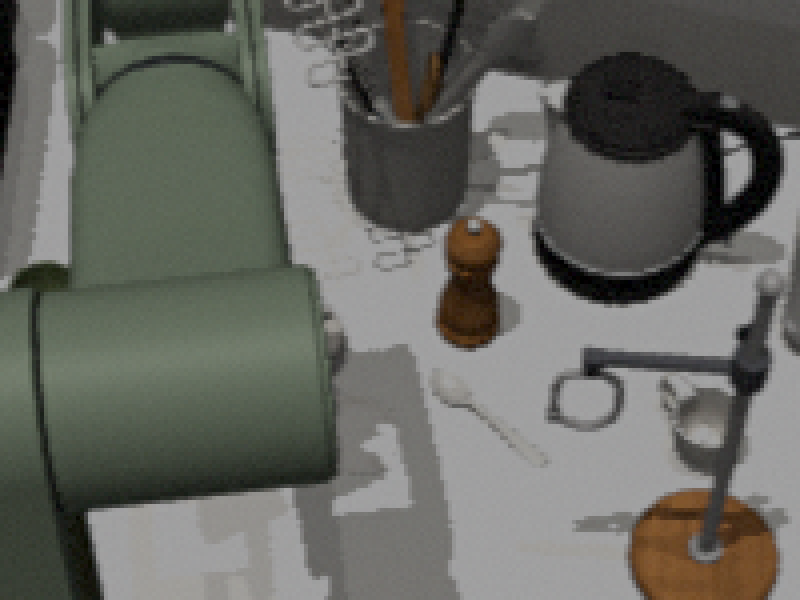

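The gripper closed to 0.7 mm, so the scoop was missed. Top view is blocked by the arm, so I'll check the scene picture.

Run:
```python
from h import *
s=load('scene2')
cv2.imwrite('pics/c5.png',cv2.resize(s['img'][180:300,230:380],None,fx=5,fy=5,interpolation=3))
```

```text
(no output)
```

View pics/c5.png

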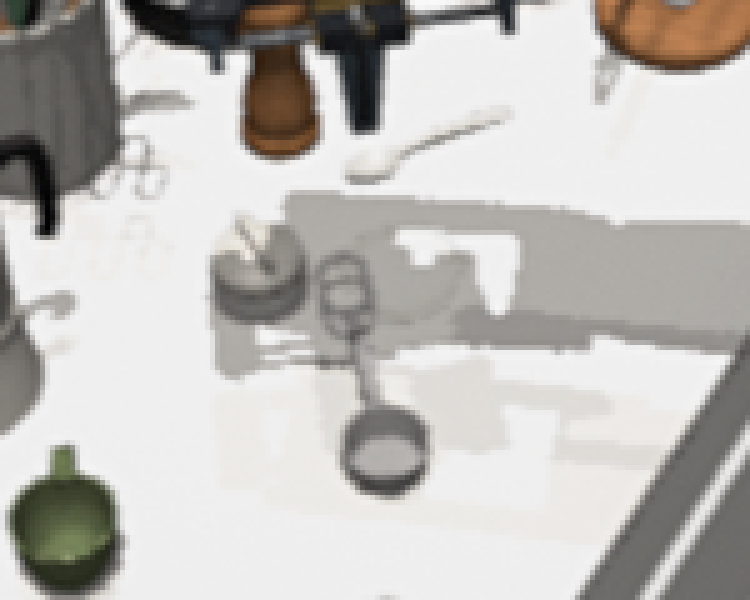

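Run:
```python
from h import *
np.set_printoptions(suppress=True,precision=1)
for n in('scene0','scene1','scene2'):
    s=load(n)
    P=np.array([at(s,u,v) for u in range(285,335) for v in range(222,285) if s['z_map'][v,u]>0])
    q=P[(P[:,2]>10)&(P[:,2]<36)&(np.linalg.norm(P[:,:2]-[604,174],axis=1)>42)&(P[:,0]<600)&(P[:,0]>425)]
    h=q[(np.linalg.norm(q[:,:2]-[462,257],axis=1)>36)]
    m=h[:,:2].mean(0);w=np.linalg.svd(h[:,:2]-m)[2][0]; w*=np.sign(w[0]);e=(h[:,:2]-m)@w
    r=q[(np.linalg.norm(q[:,:2]-[462,257],axis=1)<36)&(q[:,2]>20)]
    print(n,len(h),m,np.degrees(np.arctan2(w[1],w[0])),h[:,2].mean(),m+w*e.min(),m+w*e.max(),'cup',r[:,:2].min(0),r[:,:2].max(0))
s=load('scene2')
d=load('scene0')['img'].astype(int)-s['img']
print(np.abs(d[255:285,295:320]).mean())
o=-np.array(s['R']).T@s['t'];print(o)
# pixel-plane checks in scene2 (crop 5x from 230,180)
for nm,u,v,z in(('cup far rim',385,405,28),('cup near rim',385,468,28),('cupL',342,440,28),('cupR',430,440,28),('neck',368,400,23),('ring-handle',355,345,23),('ring end',343,252,23)):
    print(nm,at(s,230+u/5-.4,180+v/5-.4,z))
```

```text
scene0 96 [526.  190.1] -50.60207332342806 27.3930251889749 [490.2 233.7] [568.3 138.6] cup [436.1 229.6] [492.6 283.9]
scene1 99 [524.8 191. ] -50.44003688340511 26.954679035659833 [490.1 232.9] [568.  138.7] cup [437.5 228.5] [492.8 284.6]
scene2 98 [525.3 190.7] -50.448198122766804 27.10759723596131 [490.2 233.3] [569.3 137.4] cup [437.3 227.7] [491.3 285.1]
23.386222222222223
[ -51.4 1017.6 1215.2]
cup far rim [479.7 234.4  28. ]
cup near rim [454.7 274.7  28. ]
cupL [488. 270.  28.]
cupR [442.2 243.5  28. ]
neck [493. 233.  23.]
ring-handle [523.2 200.2  23. ]
ring end [571.7 138.1  23. ]
```

Run:
```python
from h import *
np.set_printoptions(suppress=True,precision=1)
s=load('scene2'); print(proj(s,[[498.3,215.5,214.3],[498.3,215.5,233],[498.3,215.5,274]]))
z=s['z_map']; 
for u,v in((303,203),(303,198),(303,194)): print(u,v,at(s,u,v))
s=load('scene1'); print('s1 TCP',proj(s,[[497.5,216.8,120.2]]),'grip-scoop',proj(s,[498,216,4.5]))
```

```text
[[302.4 211.9]
 [302.1 207.3]
 [301.5 196.8]]
303 203 [488.6 224.3 262.3]
303 198 [487.6 224.4 281.9]
303 194 [487.3 224.  296.8]
s1 TCP [[303.6 234.5]] grip-scoop [[305. 259.]]
```

Run:
```python
from h import *
np.set_printoptions(suppress=True,precision=1)
for n,c,tz in(('scene1',(498,217),120.2),('scene2',(498,215),214.3)):
    s=load(n)
    P=np.array([list(at(s,u,v))+[u,v] for u in range(250,360) for v in range(150,250) if s['z_map'][v,u]>0])
    q=P[(np.hypot(P[:,0]-c[0],P[:,1]-c[1])<100)&(P[:,2]>60)]
    q=q[q[:,2].argsort()]; print(n); print(q[:12]-[0,0,tz,0,0]); print(np.histogram(q[:,2]-tz,np.arange(-20,160,10)))
```

```text
scene1
[[512.4 242.6  36.2 294.  230. ]
 [466.1 207.8  37.  314.  228. ]
 [512.1 248.2  37.6 293.  231. ]
 [473.6 200.8  39.1 313.  225. ]
 [484.2 188.9  39.4 312.  221. ]
 [462.4 208.2  39.5 315.  228. ]
 [512.1 247.9  41.5 293.  230. ]
 [474.1 199.9  42.3 313.  224. ]
 [484.6 188.2  42.9 312.  220. ]
 [459.1 207.8  45.1 316.  227. ]
 [464.1 210.7  45.1 314.  227. ]
 [465.8 207.8  45.7 314.  226. ]]
(array([  0,   0,   0,   0,   0,   6,  16,  20,  22,  23,  25,  25,   4,
        13,  83, 233, 160]), array([-20, -10,   0,  10,  20,  30,  40,  50,  60,  70,  80,  90, 100,
       110, 120, 130, 140, 150]))
scene2
[[487.8 221.3  34.1 304.  206. ]
 [483.4 222.9  37.6 305.  206. ]
 [490.5 227.1  37.8 302.  206. ]
 [490.1 222.5  37.9 303.  205. ]
 [492.6 228.9  38.3 301.  206. ]
 [485.7 224.1  41.4 304.  205. ]
 [480.8 221.6  41.7 306.  205. ]
 [489.7 222.9  42.3 303.  204. ]
 [493.9 231.7  44.  300.  205. ]
 [491.2 230.7  44.4 301.  205. ]
 [481.6 225.3  44.6 305.  205. ]
 [490.8 226.2  44.7 302.  204. ]]
(array([  0,   0,   0,   0,   0,   5,  16,  19,  22,  24,  29,  28,   5,
        13, 130, 220, 169]), array([-20, -10,   0,  10,  20,  30,  40,  50,  60,  70,  80,  90, 100,
       110, 120, 130, 140, 150]))
```

The depth data puts the real fingertips about 35 mm higher than the reported TCP, at both heights. The fingers therefore closed above the handle. I'll check the tool constant, then go lower.

Run:
```python
from h import *
print(env.grip_point_offset)
cmd([499,214.5,20],130)
```

```text
18.8
delta [ -1.7   1.3 192.8] roll units 0.12 now [497.6 215.3 212.8] [-1.7978e+02 -8.0000e-02  1.3058e+02] F [-0.6   0.29 -0.54] w 0.6 0.0 t 3.4167
```

>>> arm_command:
  rows:
    - {"delta_pos": [-1.7, 1.3, 40], "roll": 0.1, "jaw": 60}
    - {"delta_pos": [-1.7, 1.3, 80], "roll": 0.1, "jaw": 60}
    - {"delta_pos": [-1.7, 1.3, 120], "roll": 0.1, "jaw": 60}
    - {"delta_pos": [-1.7, 1.3, 155], "roll": 0.1, "jaw": 60}
    - {"delta_pos": [-1.7, 1.3, 180], "roll": 0.1, "jaw": 60}
    - {"delta_pos": [-1.7, 1.3, 193], "roll": 0.1, "jaw": 60}
    - {"delta_pos": [-1.7, 1.3, 193], "roll": 0.1, "jaw": 60}
    - {"delta_pos": [-1.7, 1.3, 193], "roll": 0.1, "jaw": 60}

```text
time_s: 4.08
ee_pos: [499.6, 214.8, 20.2]
ee_rot: [-179.8, -0.1, 130.1]
force: [-0.5, -0.1, -0.1]
gripper_width: 50.2
gripper_force: 0.0
```

Run:
```python
from h import *
s=grab('scene','scene3'); cmd([499,214.5,-28],130)
cv2.imwrite('pics/c6.png',cv2.resize(s['img'][190:290,240:370],None,fx=5,fy=5,interpolation=3))
```

```text
delta [ 0.5 -1.8 49.6] roll units 0.02 now [500.8 215.3  21.6] [-1.7995e+02 -2.0000e-02  1.3008e+02] F [-0.47  0.43  0.51] w 53.8 0.0 t 4.1333
```

View pics/c6.png

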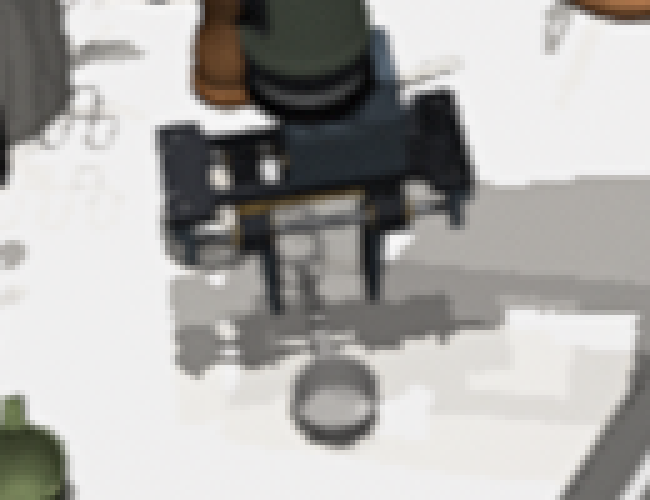

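The fingers straddle the handle but their tips, at (275,310) and (373,298), are still well above the worktop. I'll descend further, watching the force.

>>> arm_command:
  rows:
    - {"delta_pos": [0.5, -1.5, 20], "roll": 0, "jaw": 60}
    - {"delta_pos": [0.5, -1.5, 35], "roll": 0, "jaw": 60}
    - {"delta_pos": [0.5, -1.5, 42], "roll": 0, "jaw": 60}
    - {"delta_pos": [0.5, -1.5, 44], "roll": 0, "jaw": 60}
    - {"delta_pos": [0.5, -1.5, 44], "roll": 0, "jaw": 60}

```text
time_s: 4.55
ee_pos: [499.9, 214.9, -21.6]
ee_rot: [180.0, 0.0, 130.1]
force: [-0.7, 0.5, 0.8]
gripper_width: 54.7
gripper_force: 0.0
```

Run:
```python
from h import *
np.set_printoptions(suppress=True,precision=1)
s=grab('scene','scene4'); cmd([499,214.5,-28],130)
P=np.array([list(at(s,u,v))+[u,v] for u in range(285,330) for v in range(230,265) if s['z_map'][v,u]>0])
for c in((518,238),(481,190)):
    q=P[(np.hypot(P[:,0]-c[0],P[:,1]-c[1])<26)&(P[:,2]>5)]; q=q[q[:,2].argsort()]; print(q[:8])
```

```text
delta [ 0.4 -1.3  6.9] roll units 0.02 now [500.2 215.1 -21.1] [179.9   0.  130.1] F [ 0.4  0.3 -0.3] w 54.6 0.0 t 4.6
[[541.8 228.3   5.1 291.  256. ]
 [514.8 235.6   5.2 297.  261. ]
 [508.5 228.2   6.1 300.  260. ]
 [517.4 220.    6.4 299.  257. ]
 [507.3 241.5   6.5 298.  263. ]
 [512.5 244.1  15.9 296.  261. ]
 [513.7 247.6  18.9 295.  261. ]
 [512.5 243.7  20.3 296.  260. ]]
[[497.7 198.4   5.3 308.  255. ]
 [476.5 209.1   5.4 312.  260. ]
 [490.1 198.8   5.5 310.  256. ]
 [481.8 194.4   5.9 313.  256. ]
 [472.8 202.7  15.5 314.  257. ]
 [485.8 187.1  20.2 313.  251. ]
 [463.3 206.4  20.5 316.  258. ]
 [483.6 190.7  20.5 313.  252. ]]
```

>>> arm_command:
  rows:
    - {"delta_pos": [0, -1, 3], "roll": 0, "jaw": 60}
    - {"delta_pos": [0, -1, 6], "roll": 0, "jaw": 60}
    - {"delta_pos": [0, -1, 6], "roll": 0, "jaw": 0}
    - {"delta_pos": [0, -1, 6], "roll": 0, "jaw": 0}
    - {"delta_pos": [0, -1, 6], "roll": 0, "jaw": 0}
    - {"delta_pos": [0, -1, 6], "roll": 0, "jaw": 0}
    - {"delta_pos": [0, -1, 6], "roll": 0, "jaw": 0}
    - {"delta_pos": [0, -1, 6], "roll": 0, "jaw": 0}
    - {"delta_pos": [0, -1, 6], "roll": 0, "jaw": 0}
    - {"delta_pos": [0, -1, 6], "roll": 0, "jaw": 0}
    - {"delta_pos": [0, -1, 6], "roll": 0, "jaw": 0}
    - {"delta_pos": [0, -1, 6], "roll": 0, "jaw": 0}
  squeeze: 50

```text
time_s: 5.6
ee_pos: [498.9, 214.2, -28.0]
ee_rot: [180.0, 0.0, 130.1]
force: [0.9, 0.1, 1.7]
gripper_width: 9.5
gripper_force: 50.0
```

>>> arm_command:
  rows:
    - {"delta_pos": [0, 0, -10], "roll": 0, "jaw": 0}
    - {"delta_pos": [0, 0, -30], "roll": 0, "jaw": 0}
    - {"delta_pos": [0, 0, -60], "roll": 0, "jaw": 0}
    - {"delta_pos": [0, 0, -95], "roll": 0, "jaw": 0}
    - {"delta_pos": [0, 0, -130], "roll": 0, "jaw": 0}
    - {"delta_pos": [0, 0, -165], "roll": 0, "jaw": 0}
    - {"delta_pos": [0, 0, -195], "roll": 0, "jaw": 0}
    - {"delta_pos": [0, 0, -209], "roll": 0, "jaw": 0}
    - {"delta_pos": [0, 0, -211], "roll": 0, "jaw": 0}
    - {"delta_pos": [0, 0, -211], "roll": 0, "jaw": 0}
    - {"delta_pos": [0, 0, -211], "roll": 0, "jaw": 0}

```text
time_s: 6.52
ee_pos: [497.6, 213.6, 181.8]
ee_rot: [-179.9, -0.0, 130.1]
force: [-0.8, -0.4, -1.3]
gripper_width: 9.6
gripper_force: 50.0
```

Run:
```python
from h import *
cmd(st(-170,0,183),99.7)
```

```text
delta [ -43.2 -110.1   -1. ] roll units 6.08 now [497.6 213.6 181.8] [-1.7986e+02 -4.0000e-02  1.3008e+02] F [-0.84 -0.4  -1.34] w 9.6 50.0 t 6.5167
```

>>> arm_command:
  rows:
    - {"delta_pos": [-8, -20, 0], "roll": 1, "jaw": 0}
    - {"delta_pos": [-16, -40, 0], "roll": 2.2, "jaw": 0}
    - {"delta_pos": [-24, -60, 0], "roll": 3.4, "jaw": 0}
    - {"delta_pos": [-31, -80, 0], "roll": 4.5, "jaw": 0}
    - {"delta_pos": [-38, -97, 0], "roll": 5.5, "jaw": 0}
    - {"delta_pos": [-43, -110, -1], "roll": 6.08, "jaw": 0}
    - {"delta_pos": [-43, -110, -1], "roll": 6.08, "jaw": 0}
    - {"delta_pos": [-43, -110, -1], "roll": 6.08, "jaw": 0}
    - {"delta_pos": [-43, -110, -1], "roll": 6.08, "jaw": 0}

```text
time_s: 7.27
ee_pos: [442.2, 110.8, 183.1]
ee_rot: [-179.9, -0.0, 99.7]
force: [-0.3, 0.4, -0.8]
gripper_width: 9.5
gripper_force: 50.0
```

Run:
```python
from h import *
np.set_printoptions(suppress=True,precision=1)
cmd(st(-125,0,183),99.7)
t=grab('top','top5');s=grab('scene','scene5')
st_=env.state();tcp=np.array(st_['ee_pos']);y=np.radians(st_['ee_rot'][2]+180);w=np.array([np.cos(y),np.sin(y),0])
rim=tcp+[0,0,51]+100*w
print('rim',rim,proj(t,rim),proj(s,rim),'gate end/pivot',proj(t,[st(0,0,242),st(0,0,214)]),proj(s,[st(0,0,242),st(0,0,214)]))
c=np.zeros((600,800,3),np.uint8)
c[:,:400]=cv2.resize(t['img'][160:280,310:390],None,fx=5,fy=5,interpolation=3)
c[:,400:]=cv2.resize(s['img'][90:210,290:370],None,fx=5,fy=5,interpolation=3)
cv2.imwrite('pics/c7.png',c)
```

```text
delta [-45.9  -1.2   0. ] roll units 0.01 now [442.2 110.8 183.1] [-179.9   -0.    99.7] F [-0.3  0.4 -0.8] w 9.5 50.0 t 7.2667
rim [459.4  12.4 234.4] [[333.5 207.1]] [[348.7 170.1]] gate end/pivot [[357.8 207.9]
 [357.2 213. ]] [[356.5 154.2]
 [356.2 161.1]]
```

View pics/c7.png

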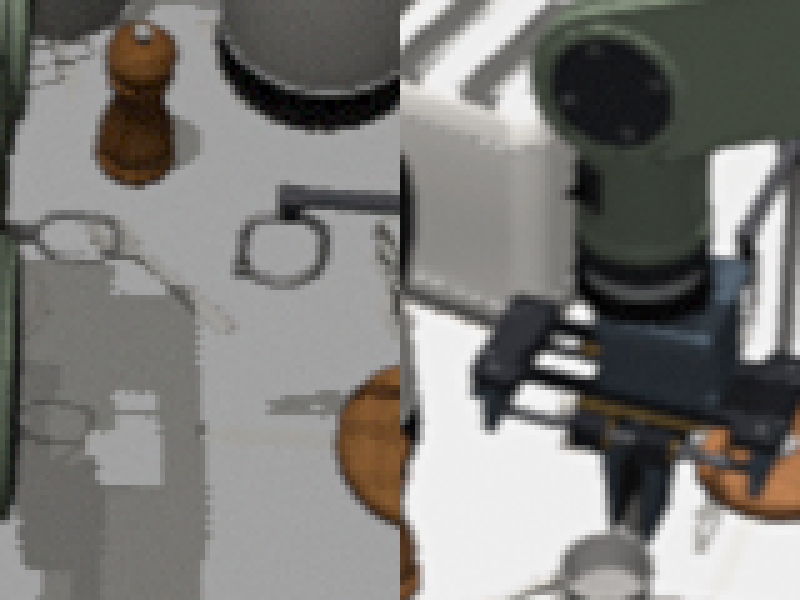

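In the top crop, the ring's far end is at (119,240), within a pixel of the prediction. The hook's pivot boss at (242,268) fits a pivot height of about 214 mm. The scoop is level, and I'll approach the gate with the rim at about 234 mm.

>>> arm_command:
  rows:
    - {"delta_pos": [-15, -1, 0], "roll": 0, "jaw": 0}
    - {"delta_pos": [-30, -1, 0], "roll": 0, "jaw": 0}
    - {"delta_pos": [-43, -1, 0], "roll": 0, "jaw": 0}
    - {"delta_pos": [-52, -1, 0], "roll": 0, "jaw": 0}
    - {"delta_pos": [-56, -1, 0], "roll": 0, "jaw": 0}
    - {"delta_pos": [-56, -1, 0], "roll": 0, "jaw": 0}
    - {"delta_pos": [-56, -1, 0], "roll": 0, "jaw": 0}

```text
time_s: 7.95
ee_pos: [450.7, 55.4, 183.8]
ee_rot: [-180.0, -0.0, 99.7]
force: [-0.5, 0.2, -1.2]
gripper_width: 9.3
gripper_force: 50.0
```

>>> arm_command:
  rows:
    - {"delta_pos": [-2, 0, 0], "roll": 0, "jaw": 0}
    - {"delta_pos": [-4, 0, 0], "roll": 0, "jaw": 0}
    - {"delta_pos": [-6, 0, 0], "roll": 0, "jaw": 0}
    - {"delta_pos": [-7, 0, 0], "roll": 0, "jaw": 0}
    - {"delta_pos": [-8, 0, 0], "roll": 0, "jaw": 0}
    - {"delta_pos": [-8, 0, 0], "roll": 0, "jaw": 0}
    - {"delta_pos": [-8, 0, 0], "roll": 0, "jaw": 0}

```text
time_s: 8.53
ee_pos: [452.0, 47.1, 183.9]
ee_rot: [180.0, -0.0, 99.7]
force: [-0.4, 0.0, -1.0]
gripper_width: 10.0
gripper_force: 50.0
```

>>> arm_command:
  rows:
    - {"delta_pos": [-1, 0, 0], "roll": 0, "jaw": 0}
    - {"delta_pos": [-2, 0, 0], "roll": 0, "jaw": 0}
    - {"delta_pos": [-3, 0, 0], "roll": 0, "jaw": 0}
    - {"delta_pos": [-3, 0, 0], "roll": 0, "jaw": 0}
    - {"delta_pos": [-3, 0, 0], "roll": 0, "jaw": 0}

```text
time_s: 8.95
ee_pos: [452.5, 44.1, 183.9]
ee_rot: [180.0, -0.0, 99.7]
force: [0.7, 0.0, -0.8]
gripper_width: 9.9
gripper_force: 50.0
```

>>> arm_command:
  rows:
    - {"delta_pos": [-1, 0, 0], "roll": 0, "jaw": 0}
    - {"delta_pos": [-2, 0, 0], "roll": 0, "jaw": 0}
    - {"delta_pos": [-3, 0, 0], "roll": 0, "jaw": 0}
    - {"delta_pos": [-3, 0, 0], "roll": 0, "jaw": 0}
    - {"delta_pos": [-3, 0, 0], "roll": 0, "jaw": 0}

```text
time_s: 9.37
ee_pos: [452.9, 41.5, 183.9]
ee_rot: [-180.0, -0.1, 99.7]
force: [0.2, 1.3, -2.4]
gripper_width: 10.0
gripper_force: 50.0
```

>>> arm_command:
  rows:
    - {"delta_pos": [-1, 0, 0], "roll": 0, "jaw": 0}
    - {"delta_pos": [-2, 0, 0], "roll": 0, "jaw": 0}
    - {"delta_pos": [-2, 0, 0], "roll": 0, "jaw": 0}
    - {"delta_pos": [-2, 0, 0], "roll": 0, "jaw": 0}

```text
time_s: 9.7
ee_pos: [453.3, 39.3, 183.9]
ee_rot: [-180.0, -0.0, 99.7]
force: [-0.5, 2.1, -2.2]
gripper_width: 10.0
gripper_force: 50.0
```

>>> arm_command:
  rows:
    - {"delta_pos": [-1, 0, 0], "roll": 0, "jaw": 0}
    - {"delta_pos": [-2, 0, 0], "roll": 0, "jaw": 0}
    - {"delta_pos": [-2, 0, 0], "roll": 0, "jaw": 0}
    - {"delta_pos": [-2, 0, 0], "roll": 0, "jaw": 0}

```text
time_s: 10.03
ee_pos: [453.6, 37.3, 183.9]
ee_rot: [180.0, -0.0, 99.7]
force: [-0.3, 3.0, -1.3]
gripper_width: 9.5
gripper_force: 50.0
```

>>> arm_command:
  rows:
    - {"delta_pos": [-1, 0, 0], "roll": 0, "jaw": 0}
    - {"delta_pos": [-2, 0, 0], "roll": 0, "jaw": 0}
    - {"delta_pos": [-2, 0, 0], "roll": 0, "jaw": 0}
    - {"delta_pos": [-2, 0, 0], "roll": 0, "jaw": 0}

```text
time_s: 10.37
ee_pos: [454.0, 35.3, 183.9]
ee_rot: [180.0, -0.0, 99.7]
force: [-0.7, 4.0, -1.9]
gripper_width: 9.7
gripper_force: 50.0
```

>>> arm_command:
  rows:
    - {"delta_pos": [-1, 0, 0], "roll": 0, "jaw": 0}
    - {"delta_pos": [-2, 0, 0], "roll": 0, "jaw": 0}
    - {"delta_pos": [-2, 0, 0], "roll": 0, "jaw": 0}
    - {"delta_pos": [-2, 0, 0], "roll": 0, "jaw": 0}
    - {"delta_pos": [-2, 0, 0], "roll": 0, "jaw": 0}

```text
time_s: 10.78
ee_pos: [454.3, 33.3, 184.0]
ee_rot: [-180.0, -0.0, 99.7]
force: [-0.8, 3.8, -1.7]
gripper_width: 9.9
gripper_force: 50.0
```

Run:
```python
from h import *
np.set_printoptions(suppress=True,precision=1)
cmd(st(-72,0,184),99.7)
t=grab('top','top6')
st_=env.state();tcp=np.array(st_['ee_pos']);y=np.radians(st_['ee_rot'][2]+180);w=np.array([np.cos(y),np.sin(y),0])
rim=tcp+[0,0,51]+100*w; d=rim-SO; x=st(1,0,0)-SO
print('rim',rim,'stand x',d@x,proj(t,rim))
cv2.imwrite('pics/c8.png',np.hstack([cv2.resize(load(n)['img'][180:240,325:375],None,fx=8,fy=8,interpolation=3) for n in('top5','top6')]))
```

```text
delta [-20.5  -0.1  -0. ] roll units -0.01 now [454.3  33.3 184. ] [-180.    -0.    99.7] F [-0.8  3.8 -1.7] w 9.9 50.0 t 10.7833
rim [471.1 -65.3 235. ] stand x 7.484293980908819 [[360.2 209.4]]
```

View pics/c8.png

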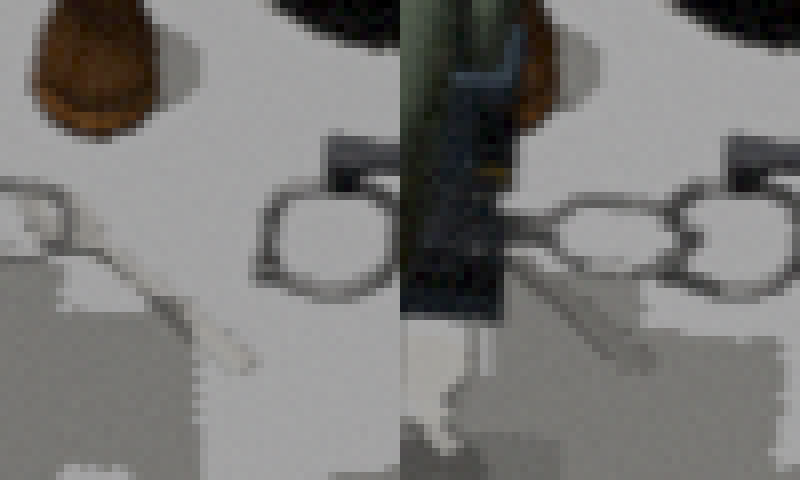

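Top crop, right half: the rim at about (685,240) has pushed the gate's end inward, with the pivot at (668,275). The force has levelled off near 4 N, so I'll keep pressing.

>>> arm_command:
  rows:
    - {"delta_pos": [-1, 0, 0], "roll": 0, "jaw": 0}
    - {"delta_pos": [-2, 0, 0], "roll": 0, "jaw": 0}
    - {"delta_pos": [-3, 0, 0], "roll": 0, "jaw": 0}
    - {"delta_pos": [-4, 0, 0], "roll": 0, "jaw": 0}
    - {"delta_pos": [-4, 0, 0], "roll": 0, "jaw": 0}

```text
time_s: 11.25
ee_pos: [455.1, 29.2, 184.0]
ee_rot: [180.0, 0.0, 99.7]
force: [-0.7, 3.8, -0.6]
gripper_width: 9.7
gripper_force: 50.0
```

>>> arm_command:
  rows:
    - {"delta_pos": [-1, 0, 0], "roll": 0, "jaw": 0}
    - {"delta_pos": [-2, 0, 0], "roll": 0, "jaw": 0}
    - {"delta_pos": [-3, 0, 0], "roll": 0, "jaw": 0}
    - {"delta_pos": [-4, 0, 0], "roll": 0, "jaw": 0}
    - {"delta_pos": [-4, 0, 0], "roll": 0, "jaw": 0}

```text
time_s: 11.67
ee_pos: [455.8, 25.2, 184.0]
ee_rot: [180.0, 0.0, 99.7]
force: [-0.6, 4.2, 0.7]
gripper_width: 9.7
gripper_force: 50.0
```

>>> arm_command:
  rows:
    - {"delta_pos": [-1, 0, 0], "roll": 0, "jaw": 0}
    - {"delta_pos": [-2, 0, 0], "roll": 0, "jaw": 0}
    - {"delta_pos": [-3, 0, 0], "roll": 0, "jaw": 0}
    - {"delta_pos": [-4, 0, 0], "roll": 0, "jaw": 0}
    - {"delta_pos": [-4, 0, 0], "roll": 0, "jaw": 0}

```text
time_s: 12.08
ee_pos: [456.7, 20.8, 184.3]
ee_rot: [180.0, 0.1, 99.7]
force: [-1.1, 3.1, 0.9]
gripper_width: 10.0
gripper_force: 50.0
```

>>> arm_command:
  rows:
    - {"delta_pos": [-1, 0, 0], "roll": 0, "jaw": 0}
    - {"delta_pos": [-2, 0, 0], "roll": 0, "jaw": 0}
    - {"delta_pos": [-3, 0, 0], "roll": 0, "jaw": 0}
    - {"delta_pos": [-4, 0, 0], "roll": 0, "jaw": 0}
    - {"delta_pos": [-4, 0, 0], "roll": 0, "jaw": 0}

```text
time_s: 12.5
ee_pos: [456.8, 16.8, 183.6]
ee_rot: [-180.0, 0.0, 99.7]
force: [0.4, -0.9, -1.2]
gripper_width: 9.7
gripper_force: 50.0
```

The force has dropped to zero, so the rim has slipped over the gate's end. I'll check numerically that the gate is shut and prepare the lowering path.

Run:
```python
from h import *
np.set_printoptions(suppress=True,precision=0,linewidth=200)
t=grab('top','top7')
for n in('top5','top6','top7'):
    g=cv2.cvtColor(load(n)['img'],cv2.COLOR_BGR2GRAY); print(n);print(g[202:216,353:370])
s=env.state();tcp=np.array(s['ee_pos']);y=np.radians(s['ee_rot'][2]+180);w=np.array([np.cos(y),np.sin(y),0]);r=tcp+[0,0,51]+100*w-SO
x=st(1,0,0)-SO;yy=st(0,1,0)-SO;print('rim stand',r@x,r@yy,r[2],s['force'])
```

```text
top5
[[163 164 162 162 161 163 160 160 145 142 144 134  97  41  19  16  31]
 [163 161 162 162 161 160 143 128 127 124 119 111  82  41  15  12  28]
 [162 161 162 162 162 145 113  91  97 102 112 114 115  99  83  82  88]
 [161 160 160 162 160 128  87  90 144 160 161 161 163 161 163 164 163]
 [161 162 163 159 135  90  64 122 157 164 163 163 163 164 163 163 163]
 [162 161 161 162 131  79  74 145 162 162 163 161 161 160 161 163 162]
 [162 164 162 163 130  91  92 147 164 160 161 161 162 162 160 163 162]
 [161 160 163 162 122  82 104 150 163 162 163 161 161 162 161 163 162]
 [162 161 164 160 123  74 118 157 161 161 162 161 163 161 162 161 162]
 [161 161 163 152 108  70 102 152 164 161 162 163 160 162 162 161 162]
 [162 162 161 134  90  59  69 143 163 163 163 161 162 161 162 162 161]
 [162 162 162 135  98  93  86 125 155 161 162 161 160 161 163 163 163]
 [161 164 160 125  81  63  67  88 114 136 137 153 162 161 160 159 144]
 [163 164 162 146 116 109 100  95  98 111 114 126 131 130 129 123 120]]
top6
[[163 165 164 162 164 163 163 161 135 125 136 135 100  42  18  21  23]
 [163 164 163 164 166 16
[... 1282 characters left out ...]
 68  66 144 163 147 117  87 115 153 165 163 164]
 [166 164 167 165 132  82  86 150 164 165 161 121  83 121 155 163 165]
 [164 163 164 165 122  71 100 153 165 164 166 132  88 107 151 166 161]
 [164 164 165 165 119  70 119 158 165 165 165 145  98 118 156 164 164]
 [165 166 164 148 100  59 105 154 164 166 166 145 108 127 157 164 165]
 [157 164 162 125  78  54  70 143 163 165 161 129  93 126 158 165 163]
 [134 145 142 120 102  84  72 107 126 125 112  95 110 152 165 167 164]
 [109 106 102 103 105  90  79  88  90  82  65 102 148 162 164 162 147]
 [117 119 115 108  91  82  70  72  67  63  66  70  88  98  99  88  74]]
rim stand 23.918223435132806 -0.24365440537086558 234.57686739001366 [ 0.  0. -2.]
```

The pixel profiles show the gate back in its shut column (358) with the rim inside at column 365. Next I'll lower the scoop level until the rim is close to the hook's bottom.

>>> arm_command:
  rows:
    - {"delta_pos": [0, 0, 3], "roll": 0, "jaw": 0}
    - {"delta_pos": [0, 0, 7], "roll": 0, "jaw": 0}
    - {"delta_pos": [0, 0, 11], "roll": 0, "jaw": 0}
    - {"delta_pos": [0, 0, 15], "roll": 0, "jaw": 0}
    - {"delta_pos": [0, 0, 19], "roll": 0, "jaw": 0}
    - {"delta_pos": [0, 0, 21], "roll": 0, "jaw": 0}
    - {"delta_pos": [0, 0, 22], "roll": 0, "jaw": 0}
    - {"delta_pos": [0, 0, 22], "roll": 0, "jaw": 0}

```text
time_s: 13.22
ee_pos: [456.9, 17.6, 161.7]
ee_rot: [-180.0, -0.0, 99.7]
force: [0.2, -0.4, -0.9]
gripper_width: 9.5
gripper_force: 50.0
```

>>> arm_command:
  rows:
    - {"delta_pos": [0, 0, 0], "roll": 0, "jaw": 0}
    - {"delta_pos": [0, 0, 1], "roll": 0, "jaw": 0}
    - {"delta_pos": [0, 0, 3], "roll": 0, "jaw": 0}
    - {"delta_pos": [0, 0, 5], "roll": 0, "jaw": 0}
    - {"delta_pos": [0, 0, 7], "roll": 0, "jaw": 0}
    - {"delta_pos": [0, 0, 9], "roll": 0, "jaw": 0}
    - {"delta_pos": [0, 0, 9], "roll": 0, "jaw": 0}
  squeeze: 20

```text
time_s: 13.8
ee_pos: [456.9, 17.4, 152.7]
ee_rot: [-180.0, 0.0, 99.7]
force: [0.4, 0.5, 0.2]
gripper_width: 10.1
gripper_force: 20.0
```

>>> arm_command:
  rows:
    - {"delta_pos": [0, 0, 4], "roll": 0, "jaw": 0}
    - {"delta_pos": [-1, 0, 9], "roll": 0, "jaw": 0}
    - {"delta_pos": [-2, 0, 14], "roll": 0, "jaw": 0}
    - {"delta_pos": [-3, 0, 19], "roll": 0, "jaw": 0}
    - {"delta_pos": [-4, 0, 24], "roll": 0, "jaw": 0}
    - {"delta_pos": [-5, 0, 28], "roll": 0, "jaw": 0}
    - {"delta_pos": [-5, 0, 28], "roll": 0, "jaw": 0}
    - {"delta_pos": [-5, 0, 28], "roll": 0, "jaw": 0}

```text
time_s: 14.47
ee_pos: [457.4, 12.5, 124.4]
ee_rot: [-179.9, -0.0, 99.7]
force: [0.4, 0.0, -0.9]
gripper_width: 9.9
gripper_force: 20.0
```

>>> arm_command:
  rows:
    - {"delta_pos": [-2, 0, 4], "roll": 0, "jaw": 0}
    - {"delta_pos": [-4, 0, 9], "roll": 0, "jaw": 0}
    - {"delta_pos": [-6, 0, 14], "roll": 0, "jaw": 0}
    - {"delta_pos": [-8, 0, 18], "roll": 0, "jaw": 0}
    - {"delta_pos": [-10, 0, 22], "roll": 0, "jaw": 0}
    - {"delta_pos": [-11, 0, 24], "roll": 0, "jaw": 0}
    - {"delta_pos": [-11, 0, 24], "roll": 0, "jaw": 0}
    - {"delta_pos": [-11, 0, 24], "roll": 0, "jaw": 0}

```text
time_s: 15.13
ee_pos: [459.6, 1.7, 100.7]
ee_rot: [-180.0, -0.0, 99.7]
force: [0.0, 0.9, -0.2]
gripper_width: 10.1
gripper_force: 20.0
```

```bash
cat >> h.py <<'E'
def scoop(n):
    "scoop cup/handle points from scene camera, stand frame"
    s=grab('scene',n); X=[]
    x=st(1,0,0)-SO; y=st(0,1,0)-SO
    g=env.state(); tcp=np.array(g['ee_pos'])-SO; print('grip stand',np.round([tcp@x,tcp@y,tcp[2]+51],1),'F',np.round(g['force'],1),'yaw',g['ee_rot'][2],'t',g['time_s'])
    for u in range(280,400):
        for v in range(90,260):
            if s['z_map'][v,u]>0:
                p=at(s,u,v)-SO; X.append([p@x,p@y,p[2],u,v])
    return np.array(X),s
E
python3 - <<'E'
from h import *
np.set_printoptions(suppress=True,precision=1)
X,s=scoop('scene8')
q=X[(X[:,0]>-200)&(X[:,0]<-40)&(abs(X[:,1])<40)&(X[:,2]>40)&(X[:,2]<330)]
for z in range(40,330,10):
    k=q[(q[:,2]>=z)&(q[:,2]<z+10)]
    if len(k): print(z,len(k),k[:,0].min(),k[:,0].max(),k[:,1].min(),k[:,1].max())
E
```

```text
grip stand [-60.5   0.  151.8] F [ 0.1  0.6 -0.6] yaw 99.6724998831045 t 15.1833
90 12 -115.19385502342574 -90.37930383106395 -11.123233241223403 14.44857939229528
100 73 -123.79468411586764 -85.47181732567411 -18.024812077816676 21.37780008188871
110 79 -132.43011595764207 -73.82300536189814 -23.666102641979343 25.100287439687733
120 40 -132.302979271848 -78.70727938290945 -26.939488197152777 26.59763278202344
130 36 -123.67479070866625 -74.29100077642603 -26.402420100136897 25.536572709527405
140 38 -97.80721962243075 -46.57552778511665 -15.961372019560429 15.536822531518219
150 33 -80.65094668894393 -49.309773083820645 -14.663117815931416 10.802159251213551
160 31 -79.9801942623745 -44.21228170299696 -16.565368976287232 15.00519345848944
170 28 -78.6467727800476 -48.91836256385537 -16.82872549432628 14.395478534212659
180 23 -80.2702729566868 -59.79981963788688 -17.506925926274157 18.29382216824248
190 29 -80.39035274447802 -43.45487431344259 -18.37374016452193 17.976818472542902
200 12 -81.16466665845489 -43.27985510699251 -18.46262603947579 17.904050812802446
210 9 -80.140838974
[... 271 characters left out ...]
4159 -39.33689408566174 37.295822437506644
250 74 -89.5423635660003 -40.68776287578521 -38.05044507848363 39.827949214126384
260 53 -88.0319768607884 -42.536787090501804 -39.41156122345858 33.48083613697409
270 52 -90.93531890367431 -76.90527128168665 -39.05102216087072 16.006406687641825
280 55 -92.071769799296 -76.78950545273226 -37.320363871269805 16.914499434167524
290 18 -88.41073495963201 -79.1814675594431 -38.4995800931682 14.409353458149374
300 18 -97.7250095831281 -42.60894671964898 -38.768756259742865 6.421472042181134
310 89 -102.88967557570705 -42.91769121146637 -39.98224141979162 30.290041553871657
320 122 -100.81437994977426 -43.635279458087346 -37.110128219194 38.9242267354964
```

>>> arm_command:
  rows:
    - {"delta_pos": [-1, -2, 2], "roll": -0.4, "jaw": 0}
    - {"delta_pos": [-3, -4, 4], "roll": -0.8, "jaw": 0}
    - {"delta_pos": [-4, -6, 6], "roll": -1.2, "jaw": 0}
    - {"delta_pos": [-6, -8, 8], "roll": -1.6, "jaw": 0}
    - {"delta_pos": [-7, -10, 10], "roll": -2.0, "jaw": 0}
    - {"delta_pos": [-9, -12.5, 12], "roll": -2.5, "jaw": 0}
    - {"delta_pos": [-9, -12.5, 12], "roll": -2.5, "jaw": 0}
    - {"delta_pos": [-9, -12.5, 12], "roll": -2.5, "jaw": 0}

```text
time_s: 15.85
ee_pos: [449.3, -9.2, 89.2]
ee_rot: [180.0, 0.0, 112.1]
force: [-0.3, 0.4, 1.3]
gripper_width: 9.7
gripper_force: 20.0
```

Run:
```python
from h import *
X,s=scoop('scene9')
cmd(st(-44,-25,77),124.7)
```

```text
grip stand [-51.5 -12.  140.2] F [-0.   0.5  0.1] yaw 112.11762912569912 t 15.9
delta [ -4.5 -14.3  12.2] roll units -2.52 now [449.3  -9.2  89.2] [1.7996e+02 1.0000e-02 1.1212e+02] F [-0.01  0.47  0.14] w 10.1 20.0 t 15.9
```

>>> arm_command:
  rows:
    - {"delta_pos": [-0.8, -2.4, 2], "roll": -0.4, "jaw": 0}
    - {"delta_pos": [-1.5, -4.8, 4], "roll": -0.8, "jaw": 0}
    - {"delta_pos": [-2.3, -7.2, 6], "roll": -1.2, "jaw": 0}
    - {"delta_pos": [-3, -9.6, 8], "roll": -1.7, "jaw": 0}
    - {"delta_pos": [-3.8, -12, 10], "roll": -2.1, "jaw": 0}
    - {"delta_pos": [-4.5, -14.3, 12], "roll": -2.5, "jaw": 0}
    - {"delta_pos": [-4.5, -14.3, 12], "roll": -2.5, "jaw": 0}
    - {"delta_pos": [-4.5, -14.3, 12], "roll": -2.5, "jaw": 0}

```text
time_s: 16.57
ee_pos: [439.5, -19.5, 78.1]
ee_rot: [179.8, 0.2, 124.7]
force: [0.9, -2.0, 6.1]
gripper_width: 9.6
gripper_force: 20.0
```

Run:
```python
from h import *
np.set_printoptions(suppress=True,precision=1,linewidth=200)
X,s=scoop('scene10')
g=env.state()['ee_pos']; gp=np.array(g)+[0,0,51]
# cup/handle points: fit direction grip->cup centre
q=X[(X[:,2]>25)&(X[:,2]<110)&(X[:,0]<0)&(X[:,0]>-160)&(abs(X[:,1]+40)<60)]
print(len(q),q.mean(0)[:3],q.min(0)[:3],q.max(0)[:3])
t=grab('top','top10'); print(proj(t,[st(12,0,208),st(0,0,214),gp]))
h=np.array([list(at(t,u,v)-SO)+[u,v] for u in range(330,390) for v in range(170,250) if t['z_map'][v,u]>0])
x=st(1,0,0)-SO;y=st(0,1,0)-SO
P=np.c_[h[:,:3]@x,h[:,:3]@y,h[:,2]]
k=P[(P[:,2]>120)&(P[:,2]<320)&(P[:,0]<60)&(abs(P[:,1])<90)]
for z in range(120,320,10):
    m=k[(k[:,2]>=z)&(k[:,2]<z+10)]
    hk=m[abs(m[:,1]+1)<6]; 
    print(z,len(m),'hook-ish x',np.sort(hk[:,0])[:12])
g=cv2.cvtColor(t['img'],cv2.COLOR_BGR2GRAY);print(g[202:222,350:374])
```

```text
grip stand [-43.  -23.5 129.1] F [ 1.5 -3.   6.1] yaw 124.65860042598054 t 16.6167
228 [-66.1 -37.   81.3] [-100.6  -66.4   61.6] [-44.3 -12.9 109.7]
[[361.1 214.3]
 [357.2 213. ]
 [341.4 233. ]]
120 4 hook-ish x []
130 0 hook-ish x []
140 0 hook-ish x []
150 3 hook-ish x []
160 0 hook-ish x []
170 0 hook-ish x []
180 5 hook-ish x []
190 22 hook-ish x [24.2 27.4]
200 47 hook-ish x [11.7 12.  14.6 14.6 15.  17.6 18.1 20.7 20.9 21.2 24.  26.8]
210 39 hook-ish x [17.4 38.  38.  40.5 40.8 41.  43.4 43.7 46.7]
220 16 hook-ish x [43.  45.7 46.2 48.6]
230 172 hook-ish x [42.3 45.2 47.7 48.2]
240 52 hook-ish x [ 0.4  3.3 44.1 44.6 46.9 50.1]
250 36 hook-ish x [-2.8 -2.7 -0.4 -0.2 -0.1  2.9 43.4 43.9 46.  46.6 46.6 49.4]
260 47 hook-ish x [ 2.1  2.4  2.6  4.9  5.1  7.6  7.9  8.  10.9 13.5 22.2 25.2]
270 48 hook-ish x [10.4 10.5 13.2 16.  16.3 19.2 21.7 27.3 27.9 30.5 33.5 36.2]
280 69 hook-ish x [18.1 18.6 21.  21.4 24.1 26.9 29.6 38. ]
290 205 hook-ish x [17.3 17.5 17.5 20.  20.3 20.5 22.9 23.  23.1 23.4 25.9 26. ]
300 40 hook-ish x [39.8]
310 4 hook-ish x []
[[ 36  36  34  28  35  32  92 15
[... 1248 characters left out ...]
8 106]
 [ 37  51  58  56  62  61  61  60  66  61  50  54  56  60  80  95 100  89  76  66  61  68 105 151]
 [ 60  59  59  61  62  57  55  42  46  44  47  77  71  61  62  72  75  68  68  77 107 130 157 165]
 [ 59  59  63  58  48  40  33  39  65  99 115 151 130  93  90 109 118 118 135 156 165 164 166 165]
 [ 59  43  44  33  28  28  60 105 151 168 168 165 134  95 130 159 165 164 165 165 165 166 164 165]
 [ 32  25  27  27  26  26  76 147 166 169 165 146 105  99 149 165 166 166 165 164 166 165 164 165]
 [ 28  19  26  27  25  34  92 153 169 165 163 126  93 127 157 165 165 164 165 165 164 165 163 165]
 [ 21  24  29  28  29  21  58 146 165 146 110  83 111 150 165 167 166 165 166 164 164 165 164 165]]
```

The rim is pulling on the hook along the handle with about 6 N, so I'll ease off right away by moving up and a little forward.

>>> arm_command:
  rows:
    - {"delta_pos": [-1, 0, -2], "roll": 0, "jaw": 0}
    - {"delta_pos": [-2, 0, -4], "roll": 0, "jaw": 0}
    - {"delta_pos": [-2, 0, -4], "roll": 0, "jaw": 0}

```text
time_s: 16.92
ee_pos: [438.2, -20.1, 80.9]
ee_rot: [-180.0, -0.1, 124.7]
force: [0.4, -0.5, -1.3]
gripper_width: 9.9
gripper_force: 20.0
```

>>> arm_command:
  rows:
    - {"delta_pos": [0, 0, 0], "roll": 0, "jaw": 0}
    - {"delta_pos": [0, 0, 0], "roll": 0, "jaw": 0}
    - {"delta_pos": [0, 0, 0], "roll": 0, "jaw": 0}
    - {"delta_pos": [0, 0, 0], "roll": 0, "jaw": 0}
  squeeze: 5

```text
time_s: 17.25
ee_pos: [438.2, -20.3, 80.7]
ee_rot: [-180.0, -0.0, 124.7]
force: [-0.4, 0.3, -1.8]
gripper_width: 10.2
gripper_force: 5.0
```

>>> arm_command:
  rows:
    - {"delta_pos": [0, 0, 0], "roll": 0, "jaw": 40}
    - {"delta_pos": [0, 0, 0], "roll": 0, "jaw": 40}
    - {"delta_pos": [12, 0, -8], "roll": 0, "jaw": 40}
    - {"delta_pos": [40, 0, -25], "roll": 0, "jaw": 40}
    - {"delta_pos": [70, 0, -45], "roll": 0, "jaw": 40}
    - {"delta_pos": [100, 0, -65], "roll": 0, "jaw": 40}
    - {"delta_pos": [130, 0, -85], "roll": 0, "jaw": 40}
    - {"delta_pos": [160, 0, -100], "roll": 0, "jaw": 40}
    - {"delta_pos": [180, 0, -110], "roll": 0, "jaw": 40}
    - {"delta_pos": [180, 0, -110], "roll": 0, "jaw": 40}

```text
time_s: 18.08
ee_pos: [334.9, 130.5, 193.6]
ee_rot: [179.7, -0.0, 124.9]
force: [-0.4, -0.4, 0.7]
gripper_width: 36.4
gripper_force: 0.0
```

```bash
cat > look.py <<'E'
from h import *
np.set_printoptions(suppress=True,precision=1,linewidth=200)
import sys
X,s=scoop(sys.argv[1])
q=X[(X[:,2]>18)&(X[:,2]<190)&(X[:,0]>-140)&(X[:,0]<122)&(abs(X[:,1])<110)&(X[:,0]>-90)]
for z in range(20,190,20):
    k=q[(q[:,2]>=z)&(q[:,2]<z+20)]
    if len(k): print(z,len(k),'x',k[:,0].min(),np.median(k[:,0]),k[:,0].max(),'y',k[:,1].min(),np.median(k[:,1]),k[:,1].max())
E
python3 look.py s11
```

```text
grip stand [-206.9 -100.9  243.4] F [-0.  -1.4 -0.3] yaw 124.89978450187321 t 18.1333
20 18 x 80.54411712656409 95.39671517170333 114.4451444813628 y -45.53161405860168 -18.46372224526918 109.59414177190533
40 11 x -61.653058207763465 -56.59136945493662 111.21891454039252 y -50.25734072651475 -31.04068685676727 109.58460301957334
60 105 x -83.68373109032541 -54.817030044646074 -35.687297509776855 y -62.58433936311722 -29.58565509113263 -12.955777932639432
80 31 x -79.60254390384723 -51.999880407537454 -32.65220263274841 y -65.07780316174994 -22.058606704708534 -11.181308477270878
100 8 x -62.60436177201793 -53.41769481417039 -48.95221923916079 y -57.31502787435759 -33.60492777686035 -13.675672908615844
160 9 x -4.516379428256362 -0.32771858501224005 12.761070859390793 y -18.365033181067993 1.179738148931357 9.228361215933836
180 7 x -0.30738205866217577 3.062584517825181 7.5240695254892875 y -19.727725273915386 9.506497218332878 12.259146227421361
```

It hangs from the ring and is swinging. I'll let it settle.

>>> arm_command:
  rows:
    - {"delta_pos": [0, 0, 0], "roll": 0, "jaw": 40}
    - {"delta_pos": [0, 0, 0], "roll": 0, "jaw": 40}
    - {"delta_pos": [0, 0, 0], "roll": 0, "jaw": 40}
    - {"delta_pos": [0, 0, 0], "roll": 0, "jaw": 40}
    - {"delta_pos": [0, 0, 0], "roll": 0, "jaw": 40}
    - {"delta_pos": [0, 0, 0], "roll": 0, "jaw": 40}
    - {"delta_pos": [0, 0, 0], "roll": 0, "jaw": 40}
    - {"delta_pos": [0, 0, 0], "roll": 0, "jaw": 40}
    - {"delta_pos": [0, 0, 0], "roll": 0, "jaw": 40}
    - {"delta_pos": [0, 0, 0], "roll": 0, "jaw": 40}
    - {"delta_pos": [0, 0, 0], "roll": 0, "jaw": 40}
    - {"delta_pos": [0, 0, 0], "roll": 0, "jaw": 40}
    - {"delta_pos": [0, 0, 0], "roll": 0, "jaw": 40}
    - {"delta_pos": [0, 0, 0], "roll": 0, "jaw": 40}
    - {"delta_pos": [0, 0, 0], "roll": 0, "jaw": 40}
    - {"delta_pos": [0, 0, 0], "roll": 0, "jaw": 40}
    - {"delta_pos": [0, 0, 0], "roll": 0, "jaw": 40}
    - {"delta_pos": [0, 0, 0], "roll": 0, "jaw": 40}
    - {"delta_pos": [0, 0, 0], "roll": 0, "jaw": 40}
    - {"delta_pos": [0, 0, 0], "roll": 0, "jaw": 40}

```text
time_s: 19.8
ee_pos: [336.1, 127.6, 190.9]
ee_rot: [180.0, -0.0, 124.7]
force: [-0.4, -0.4, -0.4]
gripper_width: 36.5
gripper_force: 0.0
```

>>> arm_command:
  rows:
    - {"delta_pos": [0, 0, 0], "roll": 0, "jaw": 40}
    - {"delta_pos": [0, 0, 0], "roll": 0, "jaw": 40}
    - {"delta_pos": [0, 0, 0], "roll": 0, "jaw": 40}
    - {"delta_pos": [0, 0, 0], "roll": 0, "jaw": 40}
    - {"delta_pos": [0, 0, 0], "roll": 0, "jaw": 40}
    - {"delta_pos": [0, 0, 0], "roll": 0, "jaw": 40}
    - {"delta_pos": [0, 0, 0], "roll": 0, "jaw": 40}
    - {"delta_pos": [0, 0, 0], "roll": 0, "jaw": 40}
    - {"delta_pos": [0, 0, 0], "roll": 0, "jaw": 40}
    - {"delta_pos": [0, 0, 0], "roll": 0, "jaw": 40}
    - {"delta_pos": [0, 0, 0], "roll": 0, "jaw": 40}
    - {"delta_pos": [0, 0, 0], "roll": 0, "jaw": 40}
    - {"delta_pos": [0, 0, 0], "roll": 0, "jaw": 40}
    - {"delta_pos": [0, 0, 0], "roll": 0, "jaw": 40}
    - {"delta_pos": [0, 0, 0], "roll": 0, "jaw": 40}
    - {"delta_pos": [0, 0, 0], "roll": 0, "jaw": 40}
    - {"delta_pos": [0, 0, 0], "roll": 0, "jaw": 40}
    - {"delta_pos": [0, 0, 0], "roll": 0, "jaw": 40}
    - {"delta_pos": [0, 0, 0], "roll": 0, "jaw": 40}
    - {"delta_pos": [0, 0, 0], "roll": 0, "jaw": 40}

```text
time_s: 21.47
ee_pos: [336.1, 127.6, 190.9]
ee_rot: [180.0, -0.0, 124.7]
force: [-0.5, -0.1, -0.6]
gripper_width: 36.4
gripper_force: 0.0
```

>>> arm_command:
  rows:
    - {"delta_pos": [0, 0, 0], "roll": 0, "jaw": 40}
    - {"delta_pos": [0, 0, 0], "roll": 0, "jaw": 40}
    - {"delta_pos": [0, 0, 0], "roll": 0, "jaw": 40}
    - {"delta_pos": [0, 0, 0], "roll": 0, "jaw": 40}
    - {"delta_pos": [0, 0, 0], "roll": 0, "jaw": 40}
    - {"delta_pos": [0, 0, 0], "roll": 0, "jaw": 40}
    - {"delta_pos": [0, 0, 0], "roll": 0, "jaw": 40}
    - {"delta_pos": [0, 0, 0], "roll": 0, "jaw": 40}
    - {"delta_pos": [0, 0, 0], "roll": 0, "jaw": 40}
    - {"delta_pos": [0, 0, 0], "roll": 0, "jaw": 40}
    - {"delta_pos": [0, 0, 0], "roll": 0, "jaw": 40}
    - {"delta_pos": [0, 0, 0], "roll": 0, "jaw": 40}
    - {"delta_pos": [0, 0, 0], "roll": 0, "jaw": 40}
    - {"delta_pos": [0, 0, 0], "roll": 0, "jaw": 40}
    - {"delta_pos": [0, 0, 0], "roll": 0, "jaw": 40}
    - {"delta_pos": [0, 0, 0], "roll": 0, "jaw": 40}
    - {"delta_pos": [0, 0, 0], "roll": 0, "jaw": 40}
    - {"delta_pos": [0, 0, 0], "roll": 0, "jaw": 40}
    - {"delta_pos": [0, 0, 0], "roll": 0, "jaw": 40}
    - {"delta_pos": [0, 0, 0], "roll": 0, "jaw": 40}

```text
time_s: 23.13
ee_pos: [336.1, 127.6, 190.9]
ee_rot: [180.0, -0.0, 124.7]
force: [0.2, 0.1, -0.4]
gripper_width: 36.6
gripper_force: 0.0
```

```bash
cat > sw.py <<'E'
from h import *
np.set_printoptions(suppress=True,precision=0)
x=st(1,0,0)-SO;y=st(0,1,0)-SO
for i in range(16):
    s=grab('scene','sw'); z=s['z_map']; A=[]
    for u in range(320,385):
        for v in range(150,215):
            p=at(s,u,v)-SO
            if 30<p[2]<80: 
                a,b=p@x,p@y
                if -110<a<118 and -90<b<90: A.append([a,b,p[2]])
    A=np.array(A); print(i,len(A),A.mean(0) if len(A) else '')
print(env.state()['time_s'])
E
python3 sw.py
```

```text
0 6 [73. 36. 53.]
1 4 [70. 34. 57.]
2 2 [63. 30. 64.]
3 13 [59. -2. 47.]
4 28 [33. -2. 55.]
5 54 [ 9.  2. 44.]
6 113 [-13.   2.  44.]
7 166 [-31.  -1.  52.]
8 181 [-43.  -1.  58.]
9 184 [-46.   2.  60.]
10 184 [-39.   6.  58.]
11 176 [-25.   9.  50.]
12 122 [-3. 13. 41.]
13 54 [19. 20. 46.]
14 24 [46. 28. 40.]
15 7 [56. 28. 56.]
23.9333
```

The swing is about ±22° at 0.45 m/s, already inside the limits. I'll wait a little longer for margin.

>>> arm_command:
  rows:
    - {"delta_pos": [0, 0, 0], "roll": 0, "jaw": 40}
    - {"delta_pos": [0, 0, 0], "roll": 0, "jaw": 40}
    - {"delta_pos": [0, 0, 0], "roll": 0, "jaw": 40}
    - {"delta_pos": [0, 0, 0], "roll": 0, "jaw": 40}
    - {"delta_pos": [0, 0, 0], "roll": 0, "jaw": 40}
    - {"delta_pos": [0, 0, 0], "roll": 0, "jaw": 40}
    - {"delta_pos": [0, 0, 0], "roll": 0, "jaw": 40}
    - {"delta_pos": [0, 0, 0], "roll": 0, "jaw": 40}
    - {"delta_pos": [0, 0, 0], "roll": 0, "jaw": 40}
    - {"delta_pos": [0, 0, 0], "roll": 0, "jaw": 40}
    - {"delta_pos": [0, 0, 0], "roll": 0, "jaw": 40}
    - {"delta_pos": [0, 0, 0], "roll": 0, "jaw": 40}
    - {"delta_pos": [0, 0, 0], "roll": 0, "jaw": 40}
    - {"delta_pos": [0, 0, 0], "roll": 0, "jaw": 40}
    - {"delta_pos": [0, 0, 0], "roll": 0, "jaw": 40}
    - {"delta_pos": [0, 0, 0], "roll": 0, "jaw": 40}
    - {"delta_pos": [0, 0, 0], "roll": 0, "jaw": 40}
    - {"delta_pos": [0, 0, 0], "roll": 0, "jaw": 40}
    - {"delta_pos": [0, 0, 0], "roll": 0, "jaw": 40}
    - {"delta_pos": [0, 0, 0], "roll": 0, "jaw": 40}

```text
time_s: 25.6
ee_pos: [336.1, 127.6, 190.9]
ee_rot: [180.0, -0.0, 124.7]
force: [-0.5, -0.2, -0.1]
gripper_width: 36.6
gripper_force: 0.0
```

>>> arm_command:
  rows:
    - {"delta_pos": [0, 0, 0], "roll": 0, "jaw": 40}
    - {"delta_pos": [0, 0, 0], "roll": 0, "jaw": 40}
    - {"delta_pos": [0, 0, 0], "roll": 0, "jaw": 40}
    - {"delta_pos": [0, 0, 0], "roll": 0, "jaw": 40}
    - {"delta_pos": [0, 0, 0], "roll": 0, "jaw": 40}
    - {"delta_pos": [0, 0, 0], "roll": 0, "jaw": 40}
    - {"delta_pos": [0, 0, 0], "roll": 0, "jaw": 40}
    - {"delta_pos": [0, 0, 0], "roll": 0, "jaw": 40}
    - {"delta_pos": [0, 0, 0], "roll": 0, "jaw": 40}
    - {"delta_pos": [0, 0, 0], "roll": 0, "jaw": 40}
    - {"delta_pos": [0, 0, 0], "roll": 0, "jaw": 40}
    - {"delta_pos": [0, 0, 0], "roll": 0, "jaw": 40}
    - {"delta_pos": [0, 0, 0], "roll": 0, "jaw": 40}
    - {"delta_pos": [0, 0, 0], "roll": 0, "jaw": 40}
    - {"delta_pos": [0, 0, 0], "roll": 0, "jaw": 40}
    - {"delta_pos": [0, 0, 0], "roll": 0, "jaw": 40}
    - {"delta_pos": [0, 0, 0], "roll": 0, "jaw": 40}
    - {"delta_pos": [0, 0, 0], "roll": 0, "jaw": 40}
    - {"delta_pos": [0, 0, 0], "roll": 0, "jaw": 40}
    - {"delta_pos": [0, 0, 0], "roll": 0, "jaw": 40}

```text
time_s: 27.27
ee_pos: [336.1, 127.6, 191.0]
ee_rot: [180.0, -0.0, 124.7]
force: [-0.5, -0.2, -0.6]
gripper_width: 36.9
gripper_force: 0.0
```

>>> arm_command:
  rows:
    - {"delta_pos": [0, 0, 0], "roll": 0, "jaw": 40}
    - {"delta_pos": [0, 0, 0], "roll": 0, "jaw": 40}
    - {"delta_pos": [0, 0, 0], "roll": 0, "jaw": 40}
    - {"delta_pos": [0, 0, 0], "roll": 0, "jaw": 40}
    - {"delta_pos": [0, 0, 0], "roll": 0, "jaw": 40}
    - {"delta_pos": [0, 0, 0], "roll": 0, "jaw": 40}
    - {"delta_pos": [0, 0, 0], "roll": 0, "jaw": 40}
    - {"delta_pos": [0, 0, 0], "roll": 0, "jaw": 40}
    - {"delta_pos": [0, 0, 0], "roll": 0, "jaw": 40}
    - {"delta_pos": [0, 0, 0], "roll": 0, "jaw": 40}
    - {"delta_pos": [0, 0, 0], "roll": 0, "jaw": 40}
    - {"delta_pos": [0, 0, 0], "roll": 0, "jaw": 40}
    - {"delta_pos": [0, 0, 0], "roll": 0, "jaw": 40}
    - {"delta_pos": [0, 0, 0], "roll": 0, "jaw": 40}
    - {"delta_pos": [0, 0, 0], "roll": 0, "jaw": 40}
    - {"delta_pos": [0, 0, 0], "roll": 0, "jaw": 40}
    - {"delta_pos": [0, 0, 0], "roll": 0, "jaw": 40}
    - {"delta_pos": [0, 0, 0], "roll": 0, "jaw": 40}
    - {"delta_pos": [0, 0, 0], "roll": 0, "jaw": 40}
    - {"delta_pos": [0, 0, 0], "roll": 0, "jaw": 40}

```text
time_s: 28.93
ee_pos: [336.1, 127.6, 190.9]
ee_rot: [180.0, -0.0, 124.7]
force: [0.0, -0.6, -0.1]
gripper_width: 36.3
gripper_force: 0.0
```

>>> arm_command:
  rows:
    - {"delta_pos": [0, 0, 0], "roll": 0, "jaw": 40}
    - {"delta_pos": [0, 0, 0], "roll": 0, "jaw": 40}
    - {"delta_pos": [0, 0, 0], "roll": 0, "jaw": 40}
    - {"delta_pos": [0, 0, 0], "roll": 0, "jaw": 40}
    - {"delta_pos": [0, 0, 0], "roll": 0, "jaw": 40}
    - {"delta_pos": [0, 0, 0], "roll": 0, "jaw": 40}
    - {"delta_pos": [0, 0, 0], "roll": 0, "jaw": 40}
    - {"delta_pos": [0, 0, 0], "roll": 0, "jaw": 40}
    - {"delta_pos": [0, 0, 0], "roll": 0, "jaw": 40}
    - {"delta_pos": [0, 0, 0], "roll": 0, "jaw": 40}
    - {"delta_pos": [0, 0, 0], "roll": 0, "jaw": 40}
    - {"delta_pos": [0, 0, 0], "roll": 0, "jaw": 40}
    - {"delta_pos": [0, 0, 0], "roll": 0, "jaw": 40}
    - {"delta_pos": [0, 0, 0], "roll": 0, "jaw": 40}
    - {"delta_pos": [0, 0, 0], "roll": 0, "jaw": 40}
    - {"delta_pos": [0, 0, 0], "roll": 0, "jaw": 40}
    - {"delta_pos": [0, 0, 0], "roll": 0, "jaw": 40}
    - {"delta_pos": [0, 0, 0], "roll": 0, "jaw": 40}
    - {"delta_pos": [0, 0, 0], "roll": 0, "jaw": 40}
    - {"delta_pos": [0, 0, 0], "roll": 0, "jaw": 40}

```text
time_s: 30.6
ee_pos: [336.1, 127.6, 191.0]
ee_rot: [180.0, -0.0, 124.7]
force: [0.6, 0.1, 0.7]
gripper_width: 36.5
gripper_force: 0.0
```

```bash
python3 sw.py
```

```text
0 158 [-23.  21.  49.]
1 156 [-21.  20.  49.]
2 152 [-14.  16.  46.]
3 115 [-3. 13. 40.]
4 59 [10. 14. 43.]
5 32 [24. -4. 52.]
6 35 [ 35. -27.  55.]
7 36 [ 49. -31.  48.]
8 35 [ 52. -30.  47.]
9 28 [ 51. -31.  50.]
10 35 [ 40. -22.  52.]
11 36 [25. -1. 51.]
12 52 [14. 17. 43.]
13 112 [ 0. 14. 41.]
14 136 [-12.  16.  45.]
15 156 [-19.  19.  48.]
31.4
```

The swing has dropped to about ±15° at 0.3 m/s, so I'm handing in.

```bash
python3 -c "
from workcell import env
print(env.job_done())"
```

```text
the job is handed in; nothing more can be done
None
```

I handed the job in at about 31 s: the scoop hangs from its ring inside the hook, the gate read as shut behind the rim before I lowered it, and the swing was down to about ±15°. No verdict came back. The first grasp missed because the real fingertips sit about 35 mm above the reported TCP; the second grasp, made lower, held. The highest force I read at the hook was about 7 N.

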